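Pack the tank-engine casting with sprung tongs

TASK

Take the sprung tongs off their sloping rest and squeeze them shut on the tank-engine casting in the white tray, then carry it over to the grey foam insert and set it down upright and fully home in its own cut-out, nose in the narrow end, and let it go. Then lay the tongs flat and fully home in their cut-out in the same foam, black block in the wide end. The casting is cleaned for painting, so only the tongs may touch it; do not drop it or the tongs, and leave everything else on the bench where it is.

Things in the scene. Friction and masses are not known exactly. Their poses are not given: they have to be found in the camera images.
- tongs_grip (a point): Centre of the tongs' black ribbed finger grips: 44 mm long (x), 18 mm high, flat and parallel, outer faces 52 mm apart when relaxed. Underside 9 mm below. +x along the tongs to the jaws, y across (the blades move along y), z out of the upper face. Start: on the rest, jaws 30 degrees down. Squeezing the grips shuts the jaws by just as much (5 N to begin, 11 N shut); they spring open.
- tongs: Sprung parallel tongs, 171 mm long, 100 g: black block (x -75 to -45, 64 wide, 18 high), two upright steel blades (48 mm over the outsides when relaxed, 16 high) running to the tips at x +96. Origin 9 mm below tongs_grip, at the underside; same axes. Half squeezed between the fingers they are carried firmly.
- tongs_jaw (a point): Point midway between the tongs' jaws, 83 mm ahead (+x) of tongs_grip, 9 mm above the underside; same axes. The rubber-faced jaw pads are 26 mm long (tips 13 mm ahead of this point), 14 mm high, 38 mm apart when relaxed, 14 mm when fully shut.
- blade_l (a joint): How far each blade of the tongs is squeezed in: 0 relaxed, 0.012 m shut (both move alike; the jaw gap is 38 mm less twice this; about 0.008 on the casting).
- rest: Fixed sloping wooden rest of the tongs, base 180 by 80 mm. Origin on the table below the tongs' grips; +x is the way the jaws point. It carries the block (between 10 mm cheeks) and the jaws (low platform with end lip); beside and below the finger grips it is open down to the 10 mm base. The tongs come out straight up.
- tray: Fixed white tray 190 (x) by 160 (y) mm, walls 22 mm high and 4 mm thick, floor 4 mm thick. Origin at the centre of its underside. The casting lies in it, and a small brass dome (25 mm high) that stays there.
- loco_mid (a point): Centre of the tank-engine casting: dark metal model engine, 90 long, 22 wide, 34 high, about 90 g; 18 mm above its underside. +x to the nose (14 mm wide for the last 23 mm, round boiler, chimney), cab at -x, z up. Flat side tanks 22 mm apart reach 22 mm behind and ahead of this point, from the underside to 26 mm up: grip it there across its width.
- loco_nose (a point): Front end of the casting, 45 mm ahead (+x) of loco_mid.
- case_loco (a point): Where loco_mid lies when the casting is home in its cut-out of the fixed grey foam insert (cream floors; same axes, +x: nose). Cut-out 10 mm deep, floor 30 mm above the table, 28 mm wide from x -49 to +26, 20 mm wide from +26 to +49. Beside it (x -34 to +30, y to 38 each side) the foam is cut away 24 mm deep for the jaws.
- case_tongs (a point): Where tongs_grip lies when the tongs are home in their cut-out of the foam (same axes, +x: jaws). Foam top 40 mm above the table, cut-out 12 mm deep; 70 mm wide for the block from x -79 to -39, 56 mm wide for the blades from -39 to +101. For fingers the foam is cut away to 6 mm above the table from x -36 to +36, y -70 (open edge) to +67.
Not all that is in view belongs to the job. Of the things that look like the tongs, the smaller one is meant.

How it is judged:
On the way, in this order (a step that is already met when the one before it is completed fails the run):
1. The tongs are taken off their rest, held by the robot (distance between tongs_grip and rest above 0.11 m and contact force between the fingers and tongs above 1 N), for 0.1 s.
2. The casting is lifted out of the tray in the squeezed tongs (z of loco_mid in the frame of tray above 0.05 m and contact force between tongs and loco above 1 N), for 0.2 s.
3. The casting stands home in its cut-out, let go by the tongs, which the robot still holds (x of loco_mid in the frame of case_loco between -0.006 and 0.006 m and y of loco_mid in the frame of case_loco between -0.006 and 0.006 m and z of loco_mid in the frame of case_loco between -0.004 and 0.004 m and x of loco_nose in the frame of case_loco above 0.03 m and angle between loco_mid's own z axis and vertical below 0.12 rad and contact force between tongs and loco below 0.05 N and linear speed of loco below 0.03 m/s and contact force between the fingers and tongs above 1 N), for 0.2 s.
At the end, for the whole second after the job is handed in: The casting stands upright in its foam cut-out, nose in the narrow end, within 6 mm sideways, 4 mm in height and 7 degrees of its home pose; the tongs lie flat in theirs with the jaws the right way, within 8 mm along, 7 mm across, 4 mm in height and 6 degrees; both are let go and at rest (x of loco_mid in the frame of case_loco between -0.006 and 0.006 m and y of loco_mid in the frame of case_loco between -0.006 and 0.006 m and z of loco_mid in the frame of case_loco between -0.004 and 0.004 m and x of loco_nose in the frame of case_loco above 0.03 m and angle between loco_mid's own z axis and vertical below 0.12 rad and x of tongs_grip in the frame of case_tongs between -0.008 and 0.008 m and y of tongs_grip in the frame of case_tongs between -0.007 and 0.007 m and z of tongs_grip in the frame of case_tongs between -0.004 and 0.004 m and x of tongs_jaw in the frame of case_tongs above 0.07 m and angle between tongs_grip's own z axis and vertical below 0.1 rad and contact force between tongs and loco below 0.05 N and linear speed of each of loco, tongs below 0.02 m/s and contact force between the fingers and tongs below 0.05 N); the robot touches nothing.
It fails at once if The robot itself touches the casting (contact force between any of the fingers, the arm and loco above 0.3 N).
It fails at once if The casting is dropped (falls free faster than 0.5 m/s) (contact force between anything else and loco below 0.02 N and linear speed of loco above 0.5 m/s).
It fails at once if The tongs are dropped (fall free faster than 0.5 m/s) (contact force between anything else and tongs below 0.02 N and linear speed of tongs above 0.5 m/s).
It fails at once if A bystander (a jar, box, tin, wagon, screwdriver or the brass dome) is shifted by more than 25 mm (distance of any of dome, jar_a, jar_b, kit_box, wagon, driver, putty_tin from where it was at the start of the episode above 0.025 m).
It also fails if it takes over 58 s, if anything falls off the work surface, if the arm or the gripper's body presses on something with over 40 N, if the wrist force passes 120 N, or if a joint passes its speed limit or range.

ROBOT

A 6-joint arm with a two-finger parallel gripper is mounted at the origin on the work surface. World frame = base frame: x ahead of the robot, y to its left, z up, the work surface at z = 0. Lengths are in m, angles in rad, forces in N, time in s.
With the tool pointing down it reaches from about 0.375 to 0.9 m from the base axis. Payload 3.1 kg.
Tool frame: the origin (TCP) lies midway between the tips of the shut fingers; the grasp point (between the pads) lies 19 mm behind it; x points along the fingers, z is the direction in which the jaws open and shut, and the axes are right-handed (so a half turn about x gives the same grasp; the last joint's range is limited). The gripper opens to 87 mm and grips with 3 to 60 N. Pads are 19 mm wide; open, the fingers measure 117 mm over their backs; the gripper's body (75 mm by 190 mm) begins 51 mm behind the grasp point.
Start: joints at [-1.329, 0.527, 1.433, -0, 1.181, -0.178], TCP at [0.255, -0.571, 0.223] pointing down, gripper open.
Joint ranges: [-3.08, 3.08], [-0.75, 2.2], [0.22, 2.44], [-1.43, 4.57], [0, 2.65], [-2.85, 2.85]. Speed limits (rad/s): [2.79, 2.79, 3.14, 3.14, 3.14, 3.14].

INTERFACE

Orientations are given as a unit quaternion [x, y, z, w].
In Python, from rig import readout, imaging, robot gives the robot as it stands. The module is installed in compiled form; this text tells all that it offers.
- The arm moves only by the tool play_rows, never from a script. Its argument "rows" is text: rows parted by semicolons, each of 7 numbers parted by spaces: the turn, a rotation vector about the tool's x, y, z in rad, then the shift along the tool's x, y, z in mm, then the closure, from 0 (fully open) to 1 (shut). In form: ax ay az tx ty tz gripper; .... A call has 1 to 8 rows; each row shifts and turns the commanded pose from where the row before left it, along the tool's axes as they then stand; what a row does not reach is not made up. A row lasts 1/12 s, in which the tool goes at most 41.7 mm and 7.16 degrees, less where a joint would pass 70% of its speed; a pose out of reach is approached as far as the arm can. A call with a gripper value outside its range is refused whole. The fingers move at their own pace and stop on an object; "squeeze" is the grip in N (left out, the last holds). Time passes only in rows, so rows that do not move let the fingers close. It gives the time, the measured TCP pose, the force and the opening at its end, in the units of the state.
- readout.get_obs(): the state, without advancing time (a new reading comes with each control period).
- imaging.camera(name): name is "scene" or "side" or "wrist"; returns the picture (420x560x3 uint8, blue, green, red); there is no depth.
- imaging.camera_info(name): a dict with "K" (3x3 intrinsics, pixels), "world_to_cam" (4x4, takes a point from world to camera coordinates). Camera axes: x right, y down, z forward; pixel columns grow to the right and rows downward; lengths in m; the calibration is good to about 2 mm. A picture is of the moment at which its call begins: read the wrist's pose just before it. camera_info takes no time and is no camera call; for the wrist camera it gives the pose at the moment of the call.
- robot.hand_in(): hands the job in, once; it reports no verdict.
The state is a dict: "time": time; "q": joint angles; "joint_velocities": joint speeds; "joint_torque": joint torques, N m; "position": TCP position; "tool_rot": TCP orientation; "ft_force": force on the tool from outside, world axes, zero at the start; "moment": the same for the moment, N m; "grip_width": finger opening in m.
Only numpy, scipy, OpenCV 4.12 (cv2) and the standard library are available. Lean on these libraries where they do the work, as an engineer would, in place of code of your own. Each camera call takes 0.05 s, during which the arm holds its last target. There are 200 camera calls.

## Working session

There is one attempt and no reset: what is moved stays moved. The work goes in short steps, Python scripts to look and compute and a tool call to move; the robot and the scene stay as the last step left them, time stands still between calls to the robot, and variables do not carry over. Pictures are saved under pics/ and viewed, about 8 in all and at most 12, crops included, and the job is handed in when it is done.

Besides the shell and the picture viewer there is one more tool, called after "Call:" by a JSON object that holds its "api" and its "payload", one argument or row to a line. play_rows: Moves the arm, as the interface text tells. Its arguments: {"type":"object","properties":{"rows":{"type":"string"},"squeeze":{"type":"number"}},"required":["rows"]}

```bash
mkdir -p pics; cat > h.py <<'E'
import numpy as np, cv2
from rig import readout, imaging, robot
from scipy.spatial.transform import Rotation as R
def cam(n): 
    i=imaging.camera_info(n); return np.array(i["K"]),np.array(i["world_to_cam"])
def ray(n,uv,z,c=None):
    K,T=c or cam(n); d=T[:3,:3].T@np.linalg.inv(K)@np.array([uv[0],uv[1],1.]); o=-T[:3,:3].T@T[:3,3]
    return o+d*(z-o[2])/d[2]
def proj(n,p,c=None):
    K,T=c or cam(n); q=K@(T[:3,:3]@np.array(p)+T[:3,3]); return q[:2]/q[2]
E
python3 - <<'E'
from h import *
a=imaging.camera("scene");b=imaging.camera("side")
cv2.imwrite("pics/scene.png",a);cv2.imwrite("pics/side.png",b)
for n in("scene","side"):
    K,T=cam(n);print(n,K.tolist(),(-T[:3,:3].T@T[:3,3]).round(3),T[2,:3].round(3))
print(readout.get_obs())
E
```

```text
scene [[488.6082952715168, 0.0, 274.6103964736352], [0.0, 488.6082952715168, 204.7605015692876], [0.0, 0.0, 1.0]] [ 0.762 -0.413  0.945] [-0.276  0.393 -0.877]
side [[379.7151987393692, 0.0, 277.4412647166353], [0.0, 379.7151987393692, 211.6683064958], [0.0, 0.0, 1.0]] [0.101 0.572 0.684] [ 0.404 -0.612 -0.68 ]
{'time': 0.1, 'q': array([-1.32948805e+00,  5.28400764e-01,  1.43377756e+00,  1.01422684e-05,
        1.18140656e+00, -1.78477804e-01]), 'joint_velocities': array([ 0.00035897, -0.00131095, -0.00281039,  0.00149306,  0.00123076,
       -0.000471  ]), 'joint_torque': array([-1.03812195e-03, -4.40985417e+01, -1.77150661e+01,  6.34750701e-02,
        5.33512258e-02, -4.80508834e-05]), 'position': array([ 0.25460914, -0.57006085,  0.22165148]), 'tool_rot': array([ 0.3853345 ,  0.5937144 , -0.38436533,  0.59269202]), 'ft_force': array([-0.38121015, -0.21469926,  0.94127561]), 'moment': array([-0.04662698,  0.06429161, -0.02179735]), 'grip_width': 0.08678609257612287}
```

View pics/scene.png

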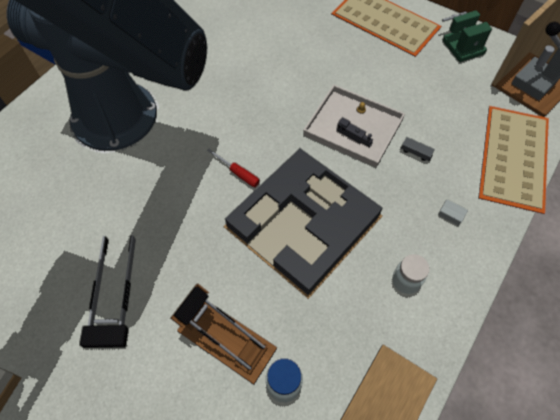

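View pics/side.png

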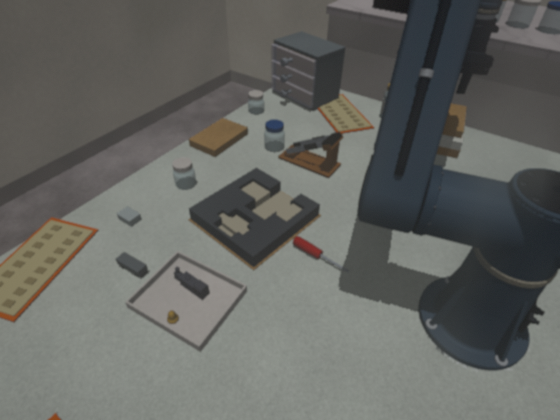

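Two tongs-like things: the large pair flat on the table (scene ~(110,290)), and the smaller pair on the wooden rest (~(225,330)). The one on the rest fits. The tray is at ~(353,125) and the foam at ~(305,220). I'll confirm in an enlarged crop.

```bash
python3 - <<'E'
from h import *
a=cv2.imread("pics/scene.png")
def c(x,y,w,h,W,H): return cv2.resize(a[y:y+h,x:x+w],(W,H),interpolation=cv2.INTER_CUBIC)
# rest: origin(165,280) 4x 120x105 ; tray (295,80) 3.5.. ; foam
r=c(165,280,115,105,460,420)
cv2.imwrite("pics/c1.png",cv2.resize(a[280:390,165:285],(800,733))[:600] if 0 else cv2.resize(a[282:387,163:303],(800,600),interpolation=cv2.INTER_CUBIC))
cv2.imwrite("pics/c2.png",cv2.resize(a[85:295,215:425][:, :],(600,600),interpolation=cv2.INTER_CUBIC))
E
```

```text
(no output)
```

View pics/c1.png

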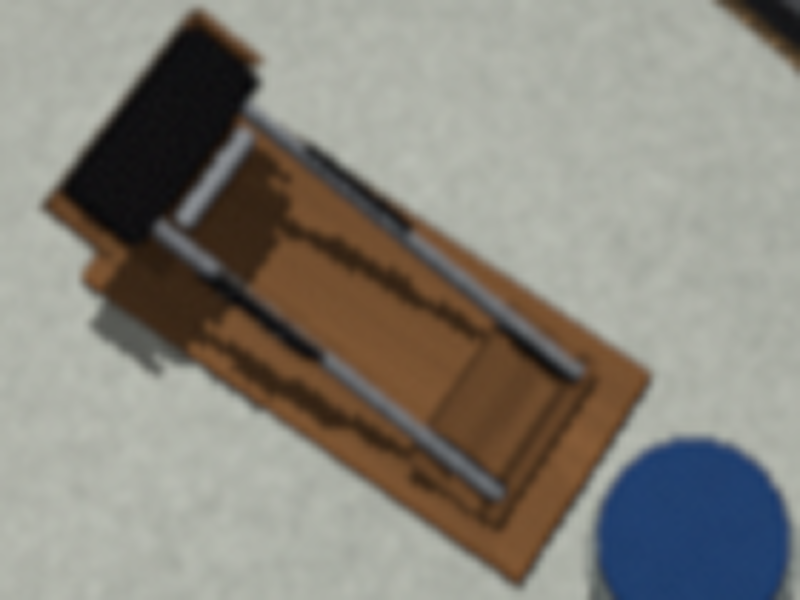

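View pics/c2.png

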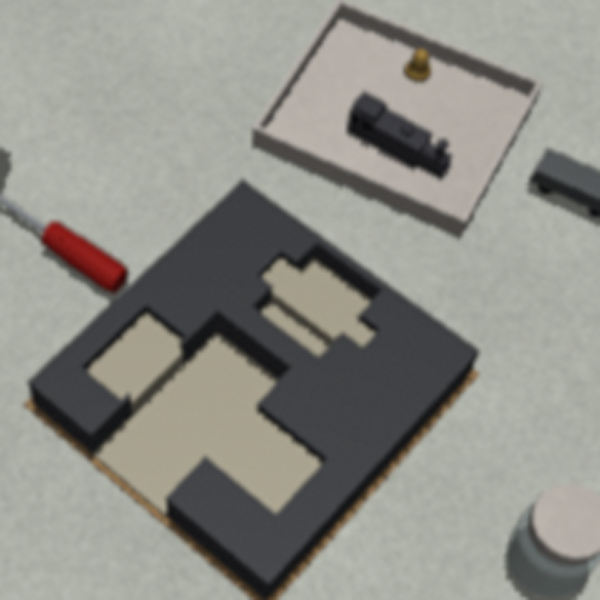

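The crop confirms it: small sprung tongs on the wooden rest, block at (160,130), jaws at (545,430). The foam's loco cut-out has its wide end upper-left (265,270) and narrow end lower-right (375,335). The casting in the tray has its cab at (370,115) and nose at (445,160).

```bash
cat > fit.py <<'E'
from h import *
from scipy.optimize import least_squares
C=cam("scene")
c1=lambda p:np.array([163+p[0]/5.714,282+p[1]/5.714]); c2=lambda p:np.array([215+p[0]/2.857,85+p[1]/2.857])
def fit(name,pts,x0,pitch,zfix):
    # pts: (px, body mm)
    uv=np.array([p for p,_ in pts]); B=np.array([b for _,b in pts])/1000
    def P(v):
        z=zfix if zfix is not None else v[3]
        return R.from_euler('ZY',[v[2],pitch]).apply(B)+[v[0],v[1],z]
    f=lambda v:np.ravel([proj("scene",p,C) for p in P(v)]-uv)
    s=min((least_squares(f,[x0[0],x0[1],y]+([] if zfix is not None else [.08]),loss='soft_l1') for y in np.arange(-3,3.2,1)),key=lambda s:s.cost)
    print(name,s.x.round(4),"yaw deg",np.degrees(s.x[2]).round(1));print(f(s.x).reshape(-1,2).round(1).tolist());return s.x
g=lambda u,z:ray("scene",u,z,C)
t=[((583,370),(96,24,8)),((502,495),(96,-24,8)),((195,25),(-75,32,9)),((70,190),(-75,-32,9)),((258,85),(-45,32,9)),((305,148),(-22,26,9)),((408,230),(22,26,9)),((215,278),(-22,-26,9)),((318,358),(22,-26,9))]
fit("tongs",[(c1(a),b) for a,b in t],g(c1((330,240)),.07),np.radians(30),None)
t=[((150,310),(-79,35,0)),((87,370),(-79,-35,0)),((322,462),(101,28,0)),((275,515),(101,-28,0)),((218,315),(-36,67,0)),((290,368),(36,67,0)),((258,408),(36,28,0)),((207,458),(36,-28,0))]
fit("case_tongs(top)",[(c2(a),b) for a,b in t],g(c2((200,410)),.04),0,.04)
print("foam corners",[g(c2(p),.04)[:2].round(3).tolist() for p in((242,180),(478,352),(268,580),(32,385))])
t=[((318,245),(-34,38,0)),((382,293),(30,38,0)),((282,253),(-49,14,0)),((260,275),(-49,-14,0)),((378,332),(49,-2,0)) ]
fit("case_loco(top)",[(c2(a),b) for a,b in t[:4]],g(c2((320,300)),.04),0,.04)
print("tray",[g(c2(p),.022)[:2].round(3).tolist() for p in((342,5),(540,86),(463,225),(255,132))])
print("loco cab top c, nose",g(c2((370,105)),.038).round(3),g(c2((440,150)),.038).round(3), "rest end",[g(c1(p),.01)[:2].round(3).tolist() for p in((650,378),(520,585),(85,285))])
print("dome",g(c2((418,75)),.006).round(3))
E
python3 fit.py
```

```text
tongs [ 0.5354 -0.2834  0.0165  0.0583] yaw deg 0.9
[[-0.7, -0.6], [-1.0, -0.0], [-0.1, 0.1], [-0.4, 0.7], [1.5, -0.2], [0.9, -0.8], [1.0, -0.7], [-0.6, 0.5], [0.1, 1.1]]
case_tongs(top) [ 0.5196 -0.0387 -0.1504] yaw deg -8.6
[[-1.0, -0.9], [-1.7, -0.4], [1.9, 0.0], [0.3, 0.8], [0.2, -0.6], [0.9, 1.0], [-0.2, -0.6], [-0.4, 0.4]]
foam corners [[0.444, 0.145], [0.671, 0.11], [0.635, -0.123], [0.413, -0.092]]
case_loco(top) [ 0.5519  0.0831 -0.1646] yaw deg -9.4
[[-0.0, -0.2], [0.3, 0.1], [0.2, -0.1], [-0.6, 0.2]]
tray [[0.411, 0.359], [0.594, 0.373], [0.606, 0.215], [0.421, 0.202]]
loco cab top c, nose [0.49  0.266 0.038] [0.559 0.258 0.038] rest end [[0.643, -0.247], [0.644, -0.323], [0.468, -0.326]]
dome [0.499 0.341 0.006]
```

```bash
cat >> h.py <<'E'
def tongsR(yaw,pitch): return R.from_euler('ZY',[np.radians(yaw),np.radians(pitch)])
S=[+1]
def toolR(Rt,s):  # tool x=-tongs z ; tool z = s*tongs y ; tool y = z cross x
    M=Rt.as_matrix(); x=-M[:,2]; z=s*M[:,1]; return R.from_matrix(np.c_[x,np.cross(z,x),z])
def rowsto(Rs,ps,Rg,pg,n,g):
    w=(Rs.inv()*Rg).as_rotvec(); d=(np.array(pg)-ps); out=[]; p=np.array(ps); Rc=Rs
    for k in range(n):
        t=Rc.inv().apply(ps+d*(k+1)/n-p)*1000; a=np.round(w/n,4); t=np.round(t,1)
        p=p+Rc.apply(t)/1000; Rc=Rc*R.from_rotvec(a); out.append(" ".join("%g"%v for v in [*a,*t,g]))
    return out,np.abs(w).max()/n,np.linalg.norm(d)/n
def here():
    o=readout.get_obs(); return R.from_quat(o["tool_rot"]),np.array(o["position"]),o
def plan(Rg,pg,g,n=None,start=None):
    Rs,ps=start or here()[:2]
    n0=int(np.ceil(max(np.linalg.norm((Rs.inv()*Rg).as_rotvec())/.118,np.linalg.norm(pg-ps)/.035))); n=n or max(n0,1)
    o,a,b=rowsto(Rs,ps,Rg,pg,n,g)
    for i in range(0,n,8): print("ROWS:",";".join(o[i:i+8]))
    return Rg,np.array(pg)
E
python3 - <<'E'
from h import *
Rt=tongsR(.9,30); g=np.array([.5354,-.2834,.0583])
Rs,ps,_=here(); print(Rs.as_matrix().round(2))
for s in(1,-1): print(s,np.degrees((Rs.inv()*toolR(Rt,s)).magnitude()))
s=min((1,-1),key=lambda s:(Rs.inv()*toolR(Rt,s)).magnitude())
plan(toolR(Rt,s),g+Rt.apply([0,0,.12]),0)
K,T=cam("wrist");print((Rs.as_matrix().T@(-T[:3,:3].T@T[:3,3]-ps)).round(3),(Rs.as_matrix().T@T[2,:3]).round(2))
E
```

```text
[[-0.    0.91  0.41]
 [ 0.    0.41 -0.91]
 [-1.    0.   -0.  ]]
1 157.61737558539218
-1 37.729975637947874
ROWS: 0.0304 0.008 -0.0397 4.6 33 -9.5 0;0.0304 0.008 -0.0397 3.4 32.8 -10.5 0;0.0304 0.008 -0.0397 2.1 32.5 -11.4 0;0.0304 0.008 -0.0397 1 32.3 -12.5 0;0.0304 0.008 -0.0397 -0.2 31.9 -13.4 0;0.0304 0.008 -0.0397 -1.3 31.5 -14.3 0;0.0304 0.008 -0.0397 -2.5 30.9 -15.4 0;0.0304 0.008 -0.0397 -3.5 30.3 -16.2 0
ROWS: 0.0304 0.008 -0.0397 -4.7 29.7 -17.3 0;0.0304 0.008 -0.0397 -5.6 28.9 -18.1 0;0.0304 0.008 -0.0397 -6.6 28.1 -19.1 0;0.0304 0.008 -0.0397 -7.6 27.2 -20 0;0.0304 0.008 -0.0397 -8.4 26.3 -20.8 0
[-0.162  0.07  -0.   ] [ 0.97 -0.26 -0.  ]
```

Call:
{"api": "play_rows", "payload": {
  "rows": "0.0304 0.008 -0.0397 4.6 33 -9.5 0;0.0304 0.008 -0.0397 3.4 32.8 -10.5 0;0.0304 0.008 -0.0397 2.1 32.5 -11.4 0;0.0304 0.008 -0.0397 1 32.3 -12.5 0;0.0304 0.008 -0.0397 -0.2 31.9 -13.4 0;0.0304 0.008 -0.0397 -1.3 31.5 -14.3 0;0.0304 0.008 -0.0397 -2.5 30.9 -15.4 0;0.0304 0.008 -0.0397 -3.5 30.3 -16.2 0"
}}

```text
time: 0.77
position: [0.4654, -0.3922, 0.1852]
tool_rot: [0.367, 0.614, -0.531, 0.454]
ft_force: [0.3, -1.0, 0.0]
grip_width: 0.0871
```

Call:
{"api": "play_rows", "payload": {
  "rows": "0.0304 0.008 -0.0397 -4.7 29.7 -17.3 0;0.0304 0.008 -0.0397 -5.6 28.9 -18.1 0;0.0304 0.008 -0.0397 -6.6 28.1 -19.1 0;0.0304 0.008 -0.0397 -7.6 27.2 -20 0;0.0304 0.008 -0.0397 -8.4 26.3 -20.8 0;0 0 0 0 0 0 0;0 0 0 0 0 0 0"
}}

```text
time: 1.35
position: [0.5965, -0.281, 0.1601]
tool_rot: [0.347, 0.616, -0.609, 0.359]
ft_force: [0.4, 0.0, 0.3]
grip_width: 0.087
```

```bash
python3 - <<'E'
from h import *
Rt=tongsR(.9,30); g=np.array([.5354,-.2834,.0583])
Rs,ps,o=here(); print(ps,(Rs.inv()*toolR(Rt,-1)).as_rotvec().round(3),ps-(g+Rt.apply([0,0,.12])),o["time"],o["q"])
c=cam("wrist"); a=imaging.camera("wrist"); np.savez("w1.npz",K=c[0],T=c[1])
for b in [(96,24,8),(96,-24,8),(-75,32,9),(-45,32,9),(-45,-32,9),(22,26,9),(-22,-26,9)]:
    u=proj("wrist",g+Rt.apply(np.array(b)/1000),c); print(b,u.round()); cv2.circle(a,tuple(int(v) for v in u.round()),2,(0,0,255),-1)
cv2.imwrite("pics/w1.png",cv2.resize(a,(800,600),interpolation=cv2.INTER_CUBIC))
E
```

```text
[ 0.59645796 -0.28099068  0.16013691] [0.004 0.002 0.002] [ 0.00106536  0.00146688 -0.00208613] 1.35 [-0.49429098  0.87698679  0.99702247 -0.25266533  1.73016717  1.07530934]
(96, 24, 8) [256. 101.]
(96, -24, 8) [314. 101.]
(-75, 32, 9) [251. 287.]
(-45, 32, 9) [251. 258.]
(-45, -32, 9) [318. 259.]
(22, 26, 9) [256. 189.]
(-22, -26, 9) [312. 236.]
```

View pics/w1.png

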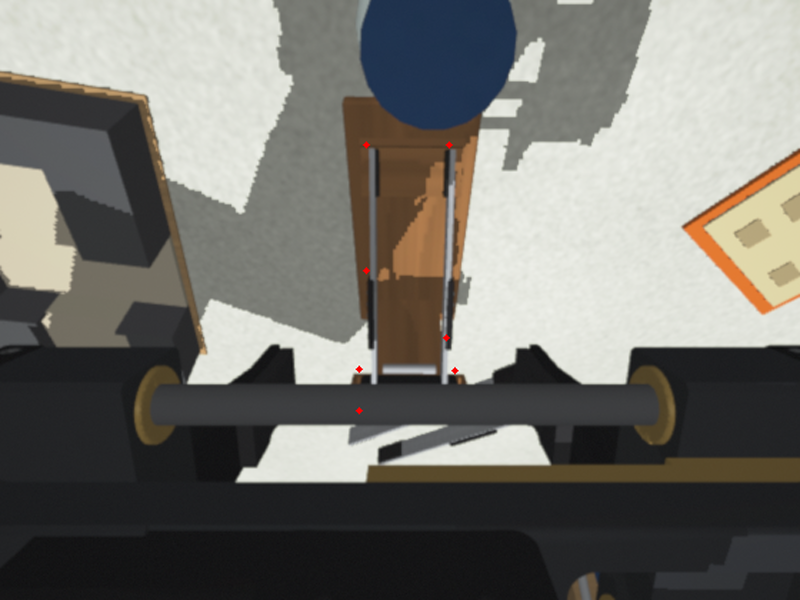

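The wrist view shows the tongs between the fingers. Tips are at (369,148)/(455,148), left grip front at (370,279) and right grip rear at (452,346), a few mm off prediction. I'll do a joint fit.

```bash
python3 - <<'E'
from h import *
from scipy.optimize import least_squares
W=np.load("w1.npz"); W=(W["K"],W["T"]); C=cam("scene")
t=[((583,370),(96,24,8)),((502,495),(96,-24,8)),((195,25),(-75,32,9)),((70,190),(-75,-32,9)),((258,85),(-45,32,9)),((305,148),(-22,26,9)),((408,230),(22,26,9)),((215,278),(-22,-26,9)),((318,358),(22,-26,9))]
s=[(np.array([163+a[0]/5.714,282+a[1]/5.714]),b,C,.8) for a,b in t]
w=[(np.array(a)*.7,b,W,1.) for a,b in [((369,148),(96,24,8)),((455,148),(96,-24,8)),((370,279),(22,26,9)),((452,346),(-22,-26,9)),((352,374),(-45,32,9)),((465,375),(-45,-32,9))]]
for nm,L in(("both",s+w),("wrist",w)):
    def f(v,raw=0):
        r=[]
        for u,b,c,k in L: r.append((proj("",R.from_euler('ZY',[v[3],v[4]]).apply(np.array(b)/1e3)+v[:3],c)-u)*k)
        return np.ravel(r)
    q=least_squares(f,[.535,-.284,.058,0,.52],loss='soft_l1');print(nm,q.x.round(4),f(q.x).reshape(-1,2).round(1).tolist())
E
```

```text
both [ 0.5373 -0.2858  0.0664  0.0152  0.4578] [[0.2, 0.2], [-0.2, 0.9], [-1.4, 0.1], [-1.8, 0.7], [0.2, -0.1], [-0.0, -0.6], [0.6, -0.3], [-1.4, 0.7], [-0.3, 1.3], [-0.2, -0.3], [0.3, 0.0], [-1.5, -1.1], [-0.7, -1.1], [6.3, 1.7], [-4.3, 1.2]]
wrist [ 0.5372 -0.2866  0.0661  0.0231  0.4276] [[-0.3, 0.2], [0.8, 0.0], [-0.8, -0.6], [0.2, -1.5], [7.6, 1.2], [-3.4, 0.4]]
```

```bash
python3 - <<'E'
from h import *
from scipy.optimize import least_squares
W=np.load("w1.npz"); W=(W["K"],W["T"]); C=cam("scene")
t=[((583,370),(96,24,8)),((502,495),(96,-24,8)),((195,25),(-75,32,9)),((70,190),(-75,-32,9)),((258,85),(-45,32,9)),((305,148),(-22,26,9)),((408,230),(22,26,9)),((215,278),(-22,-26,9)),((318,358),(22,-26,9))]
s=[(np.array([163+a[0]/5.714,282+a[1]/5.714]),b,C,.8) for a,b in t]
w=[(np.array(a)*.7,b,W,1.) for a,b in [((369,148),(96,24,8)),((455,148),(96,-24,8)),((370,279),(22,26,9)),((452,346),(-22,-26,9))]]
for nm,L in(("both",s+w),):
    def f(v,raw=0):
        r=[]
        for u,b,c,k in L: r.append((proj("",R.from_euler('ZY',[v[3],np.pi/6]).apply(np.array(b)/1e3)+v[:3],c)-u)*k)
        return np.ravel(r)
    q=least_squares(f,[.535,-.284,.058,0],loss='soft_l1');print(nm,q.x.round(4),f(q.x).reshape(-1,2).round(1).tolist())
g=np.array([.537,-.2855,.062]);Rt=tongsR(.9,30)
r=plan(toolR(Rt,-1),g+Rt.apply([0,0,.03]),0)
r=plan(toolR(Rt,-1),g+Rt.apply([0,0,-.019]),0,start=r)
print(r[1])
E
```

```text
both [ 0.5382 -0.2859  0.0692  0.0178] [[-0.3, 0.0], [-0.7, 0.7], [-0.6, 0.1], [-1.1, 0.9], [0.8, -0.1], [0.5, -0.5], [0.7, -0.3], [-0.9, 0.8], [-0.1, 1.4], [0.1, 0.0], [-0.2, 0.2], [-1.5, -0.8], [0.0, 0.6]]
ROWS: 0.0004 0.0006 0.0005 28.4 -0.3 0.6 0;0.0004 0.0006 0.0005 28.5 -0.3 0.7 0;0.0004 0.0006 0.0005 28.4 -0.3 0.7 0
ROWS: 0 0 0 24.5 0 -0 0;0 0 0 24.5 -0 -0 0
[ 0.52750117 -0.28564922  0.04554552]
```

```bash
python3 - <<'E'
from h import *
g=np.array([.538,-.2858,.069]);Rt=tongsR(.9,30)
r=plan(toolR(Rt,-1),g+Rt.apply([0,0,-.019]),0)
E
```

```text
ROWS: 0.0003 0.0005 0.0004 31.9 -0.9 0.5 0;0.0003 0.0005 0.0004 32 -0.8 0.6 0;0.0003 0.0005 0.0004 31.9 -0.9 0.6 0;0.0003 0.0005 0.0004 31.9 -0.9 0.5 0
```

Call:
{"api": "play_rows", "payload": {
  "rows": "0.0003 0.0005 0.0004 31.9 -0.9 0.5 0;0.0003 0.0005 0.0004 32 -0.8 0.6 0;0.0003 0.0005 0.0004 24 -0.9 0.6 0;0.0003 0.0005 0.0004 20 -0.9 0.5 0;0 0 0 19.8 0 0 0;0 0 0 0 0 0 0;0 0 0 0 0 0 0"
}}

```text
time: 1.98
position: [0.5271, -0.2876, 0.0542]
tool_rot: [0.35, 0.614, -0.61, 0.357]
ft_force: [-0.1, 0.1, 0.2]
grip_width: 0.0872
```

```bash
python3 - <<'E'
from h import *
g=np.array([.538,-.2858,.069]);Rt=tongsR(.9,30)
Rs,ps,o=here();print(ps-(g+Rt.apply([0,0,-.019])),o["ft_force"])
c=cam("side");a=imaging.camera("side");cv2.imwrite("pics/s2.png",cv2.resize(a[90:210,250:410],(800,600),interpolation=cv2.INTER_CUBIC))
E
```

```text
[-0.00137893 -0.00166531  0.00161412] [-0.11799764  0.08134885  0.1977172 ]
```

Call:
{"api": "play_rows", "payload": {
  "rows": "0 0 0 0 0 0 0.3;0 0 0 0 0 0 0.45;0 0 0 0 0 0 0.54;0 0 0 0 0 0 0.54;0 0 0 0 0 0 0.54;0 0 0 0 0 0 0.54;0 0 0 0 0 0 0.54",
  "squeeze": 25
}}

```text
time: 2.62
position: [0.529, -0.2864, 0.0539]
tool_rot: [0.35, 0.614, -0.61, 0.359]
ft_force: [0.8, -0.2, 0.1]
grip_width: 0.0482
```

Call:
{"api": "play_rows", "payload": {
  "rows": "0 0 0 0 0 0 0.54;0 0 0 0 0 0 0.54;0 0 0 0 0 0 0.54;0 0 0 0 0 0 0.54"
}}

```text
time: 2.95
position: [0.5291, -0.2866, 0.0539]
tool_rot: [0.35, 0.614, -0.61, 0.359]
ft_force: [1.8, 0.5, 0.6]
grip_width: 0.0403
```

Call:
{"api": "play_rows", "payload": {
  "rows": "0 0 0 -8.7 -5 0 0.54;0 0 0 -17.3 -10 0 0.54;0 0 0 -26 -15 0 0.54;0 0 0 -26 -15 0 0.54;0 0 0 -26 -15 0 0.54;0 0 0 -17.3 -10 0 0.54;0 0 0 -8.7 -5 0 0.54;0 0 0 0 0 0 0.54"
}}

```text
time: 3.62
position: [0.5295, -0.2872, 0.2068]
tool_rot: [0.351, 0.612, -0.61, 0.36]
ft_force: [0.2, -0.6, -0.9]
grip_width: 0.0401
```

```bash
python3 - <<'E'
from h import *
Rs,ps,o=here();print(ps,o["ft_force"],o["grip_width"],o["time"])
c=cam("wrist"); a=imaging.camera("wrist"); np.savez("w2.npz",K=c[0],T=c[1])
Rt=R.from_matrix(np.c_[Rs.as_matrix()[:,1],-Rs.as_matrix()[:,2],-Rs.as_matrix()[:,0]]); g=ps-Rs.apply([.019,0,0])
def mark(b,n=""):
    u=proj("wrist",g+Rt.apply(np.array(b)/1000),c); print(b,u.round(1))
for b in [(96,18,8),(96,-18,8),(70,18,8),(22,20,9),(22,-20,9),(-22,20,9)]: mark(b)
cv2.imwrite("pics/w2.png",cv2.resize(a[60:285,130:430],(800,600),interpolation=cv2.INTER_CUBIC))
E
```

```text
[ 0.52952343 -0.2872453   0.2067812 ] [ 0.18151004 -0.57687898 -0.85456432] 0.04008830155939693 3.6167
(96, 18, 8) [238.8  63.3]
(96, -18, 8) [328.8  63.3]
(70, 18, 8) [241.  130.6]
(22, 20, 9) [240. 239.]
(22, -20, 9) [327.3 239.1]
(-22, 20, 9) [243.1 323.1]
```

View pics/w2.png

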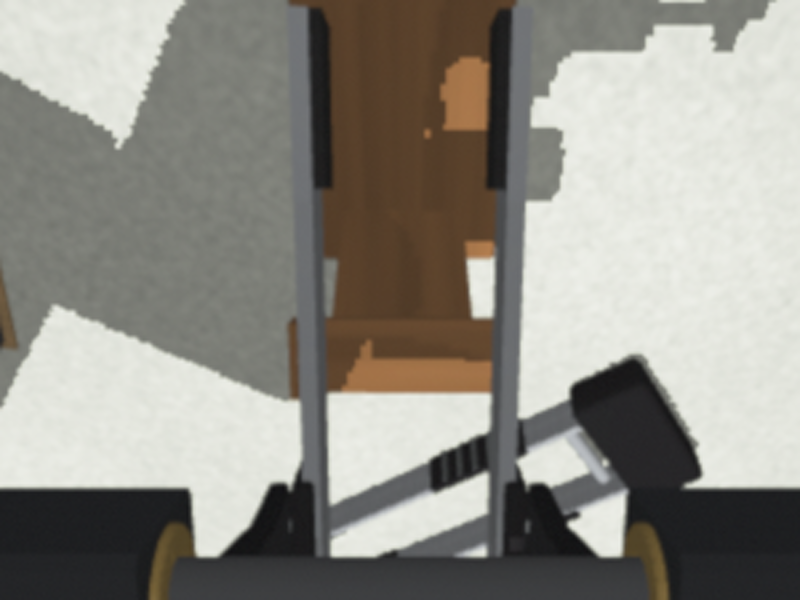

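Held as modelled: tips in the crop at (290,8)/(533,8), i.e. pixels (238.7,63)/(329.9,63), against a predicted (238.8,63.3)/(328.8,63.3). Next I go to a look pose beside the casting.

```bash
cat >> h.py <<'E'
def tcp_for_jaw(j,Rt): return np.array(j)+Rt.apply([-.083,0,-.019])
E
python3 - <<'E'
from h import *
Rt=tongsR(-7,30)
r=plan(toolR(Rt,-1),tcp_for_jaw([.515,.205,.13],Rt),.54,n=20)
print(r[1])
E
```

```text
ROWS: 0.0059 0.0035 -0.0002 4.3 -2.6 -25.1 0.54;0.0059 0.0035 -0.0002 4.4 -2.7 -25.2 0.54;0.0059 0.0035 -0.0002 4.5 -2.9 -25 0.54;0.0059 0.0035 -0.0002 4.5 -3.1 -25.1 0.54;0.0059 0.0035 -0.0002 4.7 -3.1 -25 0.54;0.0059 0.0035 -0.0002 4.7 -3.4 -25 0.54;0.0059 0.0035 -0.0002 4.8 -3.4 -24.9 0.54;0.0059 0.0035 -0.0002 4.9 -3.7 -24.9 0.54
ROWS: 0.0059 0.0035 -0.0002 5 -3.7 -24.9 0.54;0.0059 0.0035 -0.0002 5.1 -3.9 -24.8 0.54;0.0059 0.0035 -0.0002 5.2 -4.1 -24.8 0.54;0.0059 0.0035 -0.0002 5.3 -4.2 -24.7 0.54;0.0059 0.0035 -0.0002 5.3 -4.3 -24.7 0.54;0.0059 0.0035 -0.0002 5.5 -4.5 -24.7 0.54;0.0059 0.0035 -0.0002 5.5 -4.7 -24.6 0.54;0.0059 0.0035 -0.0002 5.6 -4.7 -24.5 0.54
ROWS: 0.0059 0.0035 -0.0002 5.7 -5 -24.6 0.54;0.0059 0.0035 -0.0002 5.8 -5 -24.4 0.54;0.0059 0.0035 -0.0002 5.9 -5.2 -24.4 0.54;0.0059 0.0035 -0.0002 5.9 -5.4 -24.4 0.54
[0.43422649 0.21491774 0.15504552]
```

Call:
{"api": "play_rows", "payload": {
  "rows": "0.0059 0.0035 -0.0002 4.3 -2.6 -25.1 0.54;0.0059 0.0035 -0.0002 4.4 -2.7 -25.2 0.54;0.0059 0.0035 -0.0002 4.5 -2.9 -25 0.54;0.0059 0.0035 -0.0002 4.5 -3.1 -25.1 0.54;0.0059 0.0035 -0.0002 4.7 -3.1 -25 0.54;0.0059 0.0035 -0.0002 4.7 -3.4 -25 0.54;0.0059 0.0035 -0.0002 4.8 -3.4 -24.9 0.54;0.0059 0.0035 -0.0002 4.9 -3.7 -24.9 0.54"
}}

```text
time: 4.33
position: [0.489, -0.0843, 0.1823]
tool_rot: [-0.365, -0.606, 0.62, -0.339]
ft_force: [0.3, -0.1, -0.8]
grip_width: 0.0404
```

Call:
{"api": "play_rows", "payload": {
  "rows": "0.0059 0.0035 -0.0002 5 -3.7 -24.9 0.54;0.0059 0.0035 -0.0002 5.1 -3.9 -24.8 0.54;0.0059 0.0035 -0.0002 5.2 -4.1 -24.8 0.54;0.0059 0.0035 -0.0002 5.3 -4.2 -24.7 0.54;0.0059 0.0035 -0.0002 5.3 -4.3 -24.7 0.54;0.0059 0.0035 -0.0002 5.5 -4.5 -24.7 0.54;0 0 0 0 0 0 0.54;0 0 0 0 0 0 0.54"
}}

```text
time: 5.0
position: [0.4606, 0.0656, 0.168]
tool_rot: [-0.376, -0.599, 0.627, -0.327]
ft_force: [0.8, 0.7, -0.7]
grip_width: 0.0402
```

```bash
python3 - <<'E'
from h import *
c=cam("wrist"); Rs,ps,o=here(); print(ps,o["grip_width"]); a=imaging.camera("wrist"); np.savez("w3.npz",K=c[0],T=c[1],p=ps,r=Rs.as_matrix()); cv2.imwrite("pics/w3.png",a)
E
```

```text
[0.46057712 0.06563905 0.16803743] 0.04021740625439073
```

Call:
{"api": "play_rows", "payload": {
  "rows": "0.0059 0.0035 -0.0002 5.5 -4.7 -24.6 0.54;0.0059 0.0035 -0.0002 5.6 -4.7 -24.5 0.54;0.0059 0.0035 -0.0002 5.7 -5 -24.6 0.54;0.0059 0.0035 -0.0002 5.8 -5 -24.4 0.54;0.0059 0.0035 -0.0002 5.9 -5.2 -24.4 0.54;0.0059 0.0035 -0.0002 5.9 -5.4 -24.4 0.54;0 0 0 0 0 0 0.54;0 0 0 0 0 0 0.54"
}}

```text
time: 5.72
position: [0.4337, 0.2147, 0.1542]
tool_rot: [-0.389, -0.59, 0.633, -0.315]
ft_force: [0.8, 0.9, -1.5]
grip_width: 0.0401
```

```bash
python3 - <<'E'
from h import *
c=cam("wrist"); Rs,ps,o=here(); print(ps,o["grip_width"],o["time"]); a=imaging.camera("wrist"); np.savez("w4.npz",K=c[0],T=c[1],p=ps,r=Rs.as_matrix()); cv2.imwrite("pics/w4.png",a)
b=cv2.imread("pics/w3.png")
v=np.vstack([a[20:320],b[20:320]]) 
cv2.imwrite("pics/v34.png",cv2.resize(np.hstack([a[:300,40:460]]),(800,571),interpolation=cv2.INTER_CUBIC))
E
```

```text
[0.43373726 0.21473992 0.15422794] 0.04011595145326427 5.7167
```

View pics/v34.png

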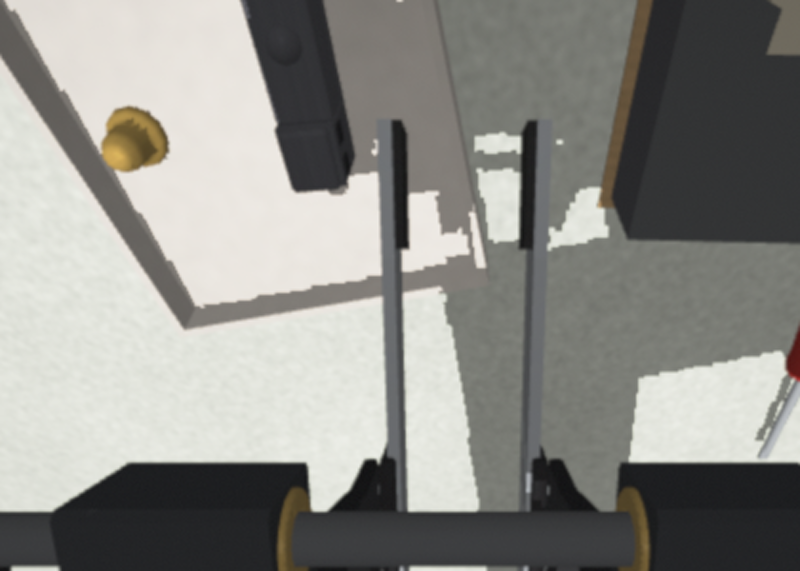

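View pics/w3.png

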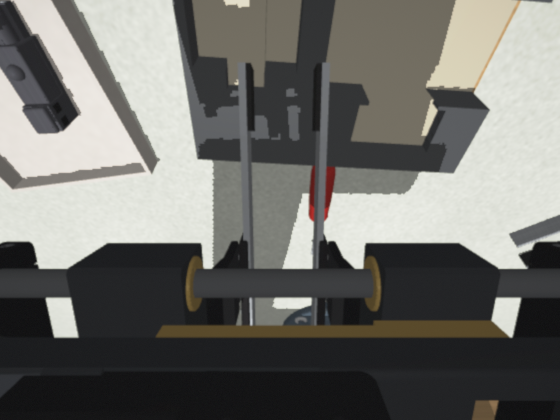

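```bash
python3 - <<'E'
from h import *
a=cv2.imread("pics/w4.png");b=cv2.imread("pics/w3.png");s=cv2.imread("pics/scene.png")
f=lambda i,x,y,w,h,k:cv2.resize(i[y:y+h,x:x+w],(w*k,h*k),interpolation=cv2.INTER_CUBIC)
A=f(a,160,0,75,110,5)   # 375x550  origin(160,0) x5
B=f(b,0,0,80,140,4)     # 320x560 origin(0,0) x4
D=f(s,330,112,50,40,2*1)
v=np.zeros((560,700,3),np.uint8); v[:550,:375]=A; v[:560,380:700]=B
cv2.imwrite("pics/v5.png",v)
E
```

```text
(no output)
```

View pics/v5.png

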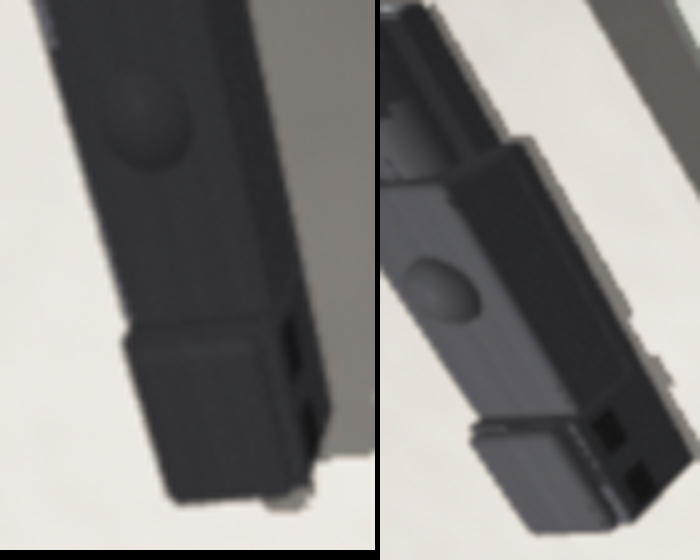

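```bash
python3 - <<'E'
from h import *
from scipy.optimize import least_squares
L=lambda n:(lambda d:(d["K"],d["T"]))(np.load(n))
A,B=L("w4.npz"),L("w3.npz");C=cam("scene")
a=[((275,320),(-22,-11,8)),((130,320),(-22,11,8)),((325,385),(-45,-11,-18))]
b=[((452,195),(22,-11,8)),((582,415),(-22,-11,8)),((478,415),(-22,11,8)),((525,140),(22,-11,-18)),((690,460),(-45,-11,-18))]
L=[(np.array([160+p[0]/5,p[1]/5]),q,A) for p,q in a]+[(np.array([(p[0]-380)/4,p[1]/4]),q,B) for p,q in b]
def f(v): return np.ravel([proj("",R.from_euler('Z',v[2]).apply(np.array(q)/1e3)+[v[0],v[1],.022],c)-u for u,q,c in L])
q=least_squares(f,[.524,.262,-.12],loss='soft_l1');print(q.x.round(4),np.degrees(q.x[2]));print(f(q.x).reshape(-1,2).round(1).tolist())
for b in [(45,0,-18),(-45,0,16),(-22,11,8),(22,-11,8)]:
    u=proj("",R.from_euler('Z',q.x[2]).apply(np.array(b)/1e3)+[q.x[0],q.x[1],.022],C);print(b,((u-[215,85])*2.857).round())
E
```

```text
[ 0.5239  0.264  -0.084 ] -4.81263726229385
[[0.5, -0.3], [-1.3, 1.0], [0.8, 4.6], [-0.3, -3.1], [-0.4, 0.2], [-1.2, 0.1], [1.7, -0.2], [0.5, -0.3]]
(45, 0, -18) [445. 178.]
(-45, 0, 16) [359.  98.]
(-22, 11, 8) [389. 109.]
(22, -11, 8) [419. 153.]
```

The crop shows tank corners in the wrist views fitting a pose of (0.524, 0.264) with yaw -4.8°, which agrees with the scene estimate. I'll straddle it now.

```bash
python3 - <<'E'
from h import *
Rt=tongsR(-5,30)
r=plan(toolR(Rt,-1),tcp_for_jaw([.524,.264,.10],Rt),.483,n=4)
r=plan(toolR(Rt,-1),tcp_for_jaw([.524,.264,.06],Rt),.483,n=2,start=r);print(r[1])
r=plan(toolR(Rt,-1),tcp_for_jaw([.524,.264,.023],Rt),.483,n=3,start=r);print(r[1])
E
```

```text
ROWS: -0.0078 -0.0045 0.0005 6.1 4 -14.4 0.483;-0.0078 -0.0045 0.0005 6.1 4.2 -14.4 0.483;-0.0078 -0.0045 0.0005 6 4.3 -14.4 0.483;-0.0078 -0.0045 0.0005 6 4.3 -14.4 0.483
ROWS: 0 0 0 17.3 10 -0 0.483;0 0 0 17.3 10 0 0.483
[0.44292957 0.27109274 0.08504552]
ROWS: 0 0 0 10.7 6.2 -0 0.483;0 0 0 10.7 6.1 -0 0.483;0 0 0 10.6 6.2 -0 0.483
[0.44292957 0.27109274 0.04804552]
```

Call:
{"api": "play_rows", "payload": {
  "rows": "-0.0078 -0.0045 0.0005 6.1 4 -14.4 0.483;-0.0078 -0.0045 0.0005 6.1 4.2 -14.4 0.483;-0.0078 -0.0045 0.0005 6 4.3 -14.4 0.483;-0.0078 -0.0045 0.0005 6 4.3 -14.4 0.483;0 0 0 8.6 5 0 0.483;0 0 0 0 0 0 0.483;0 0 0 0 0 0 0.483;0 0 0 0 0 0 0.483"
}}

```text
time: 6.43
position: [0.4424, 0.2719, 0.1155]
tool_rot: [-0.38, -0.597, 0.627, -0.326]
ft_force: [-0.1, 0.1, -0.2]
grip_width: 0.0452
```

```bash
python3 - <<'E'
from h import *
Rt=tongsR(-5,30)
Rs,ps,o=here();print(ps-tcp_for_jaw([.524,.264,.09],Rt),(Rs.inv()*toolR(Rt,-1)).as_rotvec().round(3),o["grip_width"])
c=cam("wrist"); a=imaging.camera("wrist"); np.savez("w5.npz",K=c[0],T=c[1]); cv2.imwrite("pics/w5.png",a)
cv2.imwrite("pics/v6.png",cv2.resize(a[0:225,135:435],(800,600),interpolation=cv2.INTER_CUBIC))
plan(toolR(Rt,-1),tcp_for_jaw([.524,.264,.023],Rt),.483,n=5)
E
```

```text
[-0.00052708  0.00077113  0.00047771] [ 0.    -0.001  0.001] 0.04522253468795798
ROWS: -0 -0.0002 -0 11.7 6.8 0.1 0.483;-0 -0.0002 -0 11.7 6.9 0.2 0.483;-0 -0.0002 -0 11.7 6.8 0.1 0.483;-0 -0.0002 -0 11.7 6.8 0.2 0.483;-0 -0.0002 -0 11.8 6.8 0.1 0.483
```

View pics/v6.png

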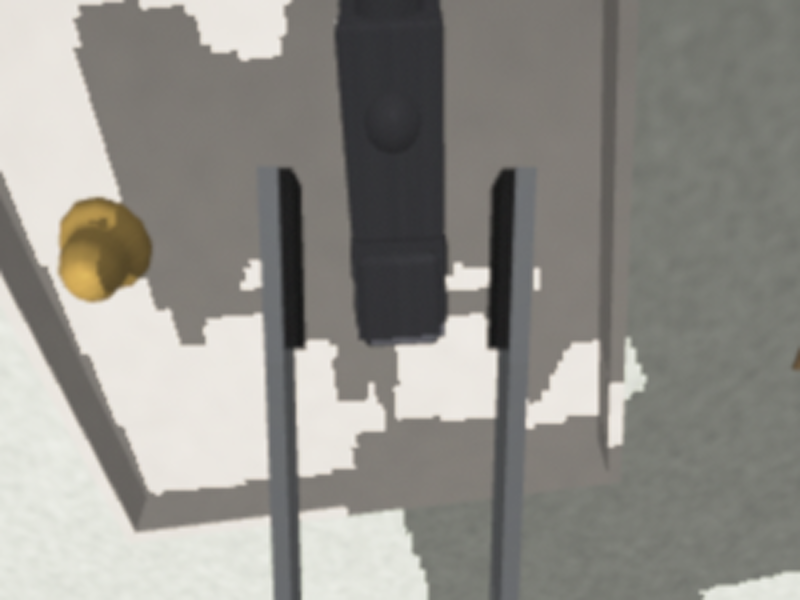

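Brass dome is clear; the casting is centred between the jaws (tank centre ~394 against jaw centre ~397) and points about 2° left of the tongs. I'll set yaw to -3° and go down.

```bash
python3 - <<'E'
from h import *
Rt=tongsR(-3,30)
plan(toolR(Rt,-1),tcp_for_jaw([.524,.2645,.0235],Rt),.483,n=6)
E
```

```text
ROWS: -0.005 -0.0031 -0 9.7 5.6 0.5 0.483;-0.005 -0.0031 -0 9.7 5.7 0.5 0.483;-0.005 -0.0031 -0 9.7 5.6 0.5 0.483;-0.005 -0.0031 -0 9.7 5.7 0.5 0.483;-0.005 -0.0031 -0 9.6 5.6 0.5 0.483;-0.005 -0.0031 -0 9.7 5.6 0.5 0.483
```

Call:
{"api": "play_rows", "payload": {
  "rows": "-0.005 -0.0031 0 9.7 5.6 0.5 0.483;-0.005 -0.0031 0 9.7 5.7 0.5 0.483;-0.005 -0.0031 0 9.7 5.6 0.5 0.483;-0.005 -0.0031 0 9.7 5.7 0.5 0.483;-0.005 -0.0031 0 9.6 5.6 0.5 0.483;-0.005 -0.0031 0 9.7 5.6 0.5 0.483;0 0 0 0 0 0 0.483;0 0 0 0 0 0 0.483"
}}

```text
time: 7.15
position: [0.442, 0.2691, 0.0475]
tool_rot: [-0.369, -0.603, 0.622, -0.337]
ft_force: [0.5, 0.2, -0.7]
grip_width: 0.0456
```

Call:
{"api": "play_rows", "payload": {
  "rows": "0 0 0 0 0 0 0.54;0 0 0 0 0 0 0.57;0 0 0 0 0 0 0.6;0 0 0 0 0 0 0.63;0 0 0 0 0 0 0.65;0 0 0 0 0 0 0.65;0 0 0 0 0 0 0.65;0 0 0 0 0 0 0.65",
  "squeeze": 30
}}

```text
time: 7.82
position: [0.4429, 0.2693, 0.0487]
tool_rot: [-0.37, -0.603, 0.621, -0.338]
ft_force: [-0.8, 0.8, -0.2]
grip_width: 0.0335
```

```bash
python3 - <<'E'
from h import *
Rt=tongsR(-3,30)
Rs,ps,o=here();print((ps-tcp_for_jaw([.524,.2645,.0235],Rt)).round(4),o["ft_force"],o["grip_width"],o["time"])
E
```

```text
[0.0001 0.0006 0.0002] [-0.79461791  0.76716478 -0.1665593 ] 0.033462799920277383 7.8167
```

Call:
{"api": "play_rows", "payload": {
  "rows": "0 0 0 0 0 0 0.65;0 0 0 0 0 0 0.65;0 0 0 0 0 0 0.65;0 0 0 0 0 0 0.65;0 0 0 -4.3 -2.5 0 0.65;0 0 0 -8.7 -5 0 0.65;0 0 0 -8.7 -5 0 0.65;0 0 0 0 0 0 0.65"
}}

```text
time: 8.48
position: [0.4437, 0.2695, 0.0755]
tool_rot: [-0.371, -0.603, 0.621, -0.338]
ft_force: [0.5, 0.3, -2.3]
grip_width: 0.0329
```

```bash
python3 - <<'E'
from h import *
Rs,ps,o=here();print(ps,o["ft_force"],o["grip_width"],o["time"])
c=cam("wrist"); a=imaging.camera("wrist"); np.savez("w6.npz",K=c[0],T=c[1]); cv2.imwrite("pics/w6.png",a)
b=imaging.camera("side")
A=cv2.resize(a[0:225,135:435],(500,375),interpolation=cv2.INTER_CUBIC); B=cv2.resize(b[245:345,130:230],(300,300),interpolation=cv2.INTER_CUBIC)
v=np.zeros((375,800,3),np.uint8);v[:,:500]=A;v[:300,500:]=B;cv2.imwrite("pics/v7.png",v)
E
```

```text
[0.44373213 0.26950541 0.07548612] [ 0.47930888  0.34655361 -2.26922132] 0.03292586748094483 8.4833
```

View pics/v7.png

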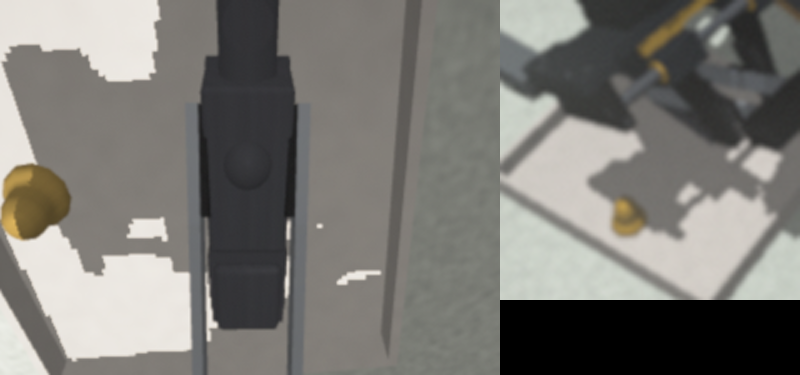

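Casting held squarely in the jaws, lifted, and the dome is undisturbed. Next I refine the foam poses with correct edge heights (far walls seen at their foot) and get the casting's offset in the jaws.

```bash
cat > fit2.py <<'E'
from h import *
from scipy.optimize import least_squares
C=cam("scene"); c2=lambda p:np.array([215+p[0]/2.857,85+p[1]/2.857])
# each obs: crop px, x-edge (x,z) or None, y-edge (y,z) or None
def fit(nm,obs,x0):
    def lr(u,P,Q):
        a,b=proj("",P,C),proj("",Q,C); n=np.array([-(b-a)[1],(b-a)[0]])/np.linalg.norm(b-a); return (u-a)@n
    def f(v):
        W=lambda x,y,z:R.from_euler('Z',v[2]).apply(np.array([x,y,z])/1e3)+[v[0],v[1],.04]; r=[]
        for p,xe,ye in obs:
            u=c2(p)
            r.append(lr(u,W(xe[0],-30,xe[1]),W(xe[0],30,xe[1]))); r.append(lr(u,W(-30,ye[0],ye[1]),W(30,ye[0],ye[1])))
        return np.array(r)
    s=least_squares(f,x0,loss='soft_l1');print(nm,s.x.round(4),np.degrees(s.x[2]).round(2));print(f(s.x).reshape(-1,2).round(1).tolist());return s.x
fit("tongs",[((150,310),(-79,-12),(35,-12)),((87,370),(-79,-12),(-35,0)),((322,462),(101,0),(28,-12)),((275,515),(101,0),(-28,0)),((218,315),(-36,0),(67,0)),((290,368),(36,0),(67,0)),((258,408),(36,0),(28,-12)),((207,458),(36,0),(-28,0))],[.52,-.039,-.15])
fit("loco",[((318,245),(-34,0),(38,0)),((382,293),(30,0),(38,0)),((282,253),(-49,-10),(14,-10)),((260,275),(-49,-10),(-14,0)),((380,332),(49,0),(10,-10)),((357,347),(49,0),(-10,0)),((320,357),(30,0),(-38,0)),((260,310),(-34,-24),(-38,0))],[.552,.083,-.15])
# casting in jaws, w6
d=np.load("w6.npz");w=(d["K"],d["T"]);Rs,ps,o=here()
Rt=R.from_matrix(np.c_[Rs.as_matrix()[:,1],-Rs.as_matrix()[:,2],-Rs.as_matrix()[:,0]]);j=ps+Rt.apply([.083,0,.019]);print("jaw",j,Rt.as_euler('ZYX',degrees=True))
L=[((206,90),(22,11,8)),((294,90),(22,-11,8)),((210,250),(-22,11,8)),((287,250),(-22,-11,8))]
def f(v): return np.ravel([proj("",R.from_euler('ZY',[v[2],0]).apply(np.array(b)/1e3)+[v[0],v[1],j[2]-.0015],w)-[135+p[0]/1.667,p[1]/1.667] for p,b in L])
s=least_squares(f,[j[0],j[1],-.05]);print((s.x[:2]-j[:2]).round(4),np.degrees(s.x[2]),f(s.x).reshape(-1,2).round(1).tolist())
E
python3 fit2.py
```

```text
tongs [ 0.5187 -0.0368 -0.1533] -8.79
[[-0.3, -1.2], [-0.2, 0.1], [-0.8, -0.3], [-0.1, 0.3], [0.7, 1.4], [-0.8, 0.5], [1.1, -1.1], [0.6, 0.2]]
loco [ 0.5506  0.0849 -0.1763] -10.1
[[0.6, 1.0], [0.2, 0.6], [-1.0, -1.0], [-0.6, 0.4], [0.9, -2.0], [-1.0, 0.8], [1.2, -0.5], [-0.3, -0.1]]
jaw [0.52451656 0.2650576  0.0493427 ] [-2.97381375e+00  2.98794557e+01  2.74518343e-02]
[-0.0009 -0.0001] -3.2222146184005056 [[-2.8, -1.3], [2.7, -1.0], [0.1, 2.0], [0.0, 2.2]]
```

```bash
python3 - <<'E'
from h import *
d5=np.load("w5.npz");d6=np.load("w6.npz");w5=(d5["K"],d5["T"]);w6=(d6["K"],d6["T"])
def pr(c,mid,yaw,pitch,k):
    for b in [(22,11,8),(22,-11,8),(22,11,-18),(22,-11,-18),(-22,11,8),(-22,-11,8),(-45,11,16),(-45,-11,16)]:
        u=proj("",R.from_euler('ZY',np.radians([yaw,pitch])).apply(np.array(b)/1e3)+mid,c);print(b,((u-[135,0])*k).round(),end=' ')
    print()
pr(w5,[.524,.264,.022],-2.5,0,2.667)
for p in(-8,-4,0,4,8): print(p);pr(w6,[.5245,.265,.048],-3,p,1.667)
E
```

```text
(22, 11, 8) [339.  20.] (22, -11, 8) [451.  14.] (22, 11, -18) [345.  -7.] (22, -11, -18) [445. -13.] (-22, 11, 8) [356. 242.] (-22, -11, 8) [450. 237.] (-45, 11, 16) [362. 347.] (-45, -11, 16) [451. 344.] 
-8
(22, 11, 8) [200.  95.] (22, -11, 8) [299.  95.] (22, 11, -18) [206.  45.] (22, -11, -18) [293.  45.] (-22, 11, 8) [211. 248.] (-22, -11, 8) [287. 248.] (-45, 11, 16) [214. 321.] (-45, -11, 16) [283. 321.] 
-4
(22, 11, 8) [200.  89.] (22, -11, 8) [299.  90.] (22, 11, -18) [206.  48.] (22, -11, -18) [292.  48.] (-22, 11, 8) [210. 250.] (-22, -11, 8) [287. 250.] (-45, 11, 16) [213. 326.] (-45, -11, 16) [284. 326.] 
0
(22, 11, 8) [200.  84.] (22, -11, 8) [298.  84.] (22, 11, -18) [207.  52.] (22, -11, -18) [291.  52.] (-22, 11, 8) [210. 251.] (-22, -11, 8) [287. 251.] (-45, 11, 16) [212. 330.] (-45, -11, 16) [285. 330.] 
4
(22, 11, 8) [201.  80.] (22, -11, 8) [298.  80.] (22, 11, -18) [207.  56.] (22, -11, -18) [291.  56.] (-22, 11, 8) [210. 252.] (-22, -11, 8) [288. 253.] (-45, 11, 16) [212. 334.] (-45, -11, 16) [285. 334.] 
8
(22, 11, 8) [201.  75.] (22, -11, 8) [298.  76.] (22, 11, -18) [208.  60.] (22, -11, -18) [290.  60.] (-22, 11, 8) [209. 253.] (-22, -11, 8) [288. 253.] (-45, 11, 16) [211. 337.] (-45, -11, 16) [286. 337.]
```

```bash
python3 - <<'E'
from h import *
Rt=tongsR(-3,30)
r=plan(toolR(Rt,-1),tcp_for_jaw([.5245,.265,.125],Rt),.65,n=4)
Rt=tongsR(-9,30)
r=plan(toolR(Rt,-1),tcp_for_jaw([.58,.025,.13],Rt),.65,n=11,start=r)
E
```

```text
ROWS: 0.0001 -0.0001 -0.0005 -16.4 -9.4 -0 0.65;0.0001 -0.0001 -0.0005 -16.5 -9.5 0 0.65;0.0001 -0.0001 -0.0005 -16.4 -9.4 0 0.65;0.0001 -0.0001 -0.0005 -16.4 -9.5 0 0.65
ROWS: 0.0082 0.0048 -0 -3.5 5.2 20.8 0.65;0.0082 0.0048 -0 -3.6 5.3 20.6 0.65;0.0082 0.0048 -0 -3.7 5.5 20.7 0.65;0.0082 0.0048 -0 -3.8 5.7 20.5 0.65;0.0082 0.0048 -0 -3.9 5.8 20.5 0.65;0.0082 0.0048 -0 -4 6 20.5 0.65;0.0082 0.0048 -0 -4.1 6.2 20.3 0.65;0.0082 0.0048 -0 -4.2 6.3 20.3 0.65
ROWS: 0.0082 0.0048 -0 -4.3 6.5 20.2 0.65;0.0082 0.0048 -0 -4.4 6.7 20.2 0.65;0.0082 0.0048 -0 -4.5 6.8 20.1 0.65
```

Call:
{"api": "play_rows", "payload": {
  "rows": "0 0 0 -8.2 -4.7 0 0.65;0 0 0 -16.5 -9.5 0 0.65;0 0 0 -16.4 -9.4 0 0.65;0 0 0 -16.4 -9.5 0 0.65;0 0 0 -8.2 -4.7 0 0.65;0 0 0 0 0 0 0.65;0 0 0 0 0 0 0.65;0 0 0 0 0 0 0.65"
}}

```text
time: 9.25
position: [0.4421, 0.269, 0.1485]
tool_rot: [-0.369, -0.603, 0.622, -0.337]
ft_force: [-0.5, 0.2, -3.5]
grip_width: 0.0333
```

Call:
{"api": "play_rows", "payload": {
  "rows": "0.0082 0.0048 0 -3.5 5.2 20.8 0.65;0.0082 0.0048 0 -3.6 5.3 20.6 0.65;0.0082 0.0048 0 -3.7 5.5 20.7 0.65;0.0082 0.0048 0 -3.8 5.7 20.5 0.65;0.0082 0.0048 0 -3.9 5.8 20.5 0.65;0.0082 0.0048 0 -4 6 20.5 0.65;0.0082 0.0048 0 -4.1 6.2 20.3 0.65;0.0082 0.0048 0 -4.2 6.3 20.3 0.65"
}}

```text
time: 9.92
position: [0.4832, 0.0999, 0.1517]
tool_rot: [-0.392, -0.589, 0.634, -0.313]
ft_force: [0.7, -0.3, -2.0]
grip_width: 0.0332
```

Call:
{"api": "play_rows", "payload": {
  "rows": "0.0082 0.0048 0 -4.3 6.5 20.2 0.65;0.0082 0.0048 0 -4.4 6.7 20.2 0.65;0.0082 0.0048 0 -4.5 6.8 20.1 0.65;0 0 0 0 0 0 0.65;0 0 0 0 0 0 0.65"
}}

```text
time: 10.33
position: [0.4989, 0.0368, 0.1532]
tool_rot: [-0.401, -0.583, 0.639, -0.303]
ft_force: [-0.3, 0.3, -2.0]
grip_width: 0.0333
```

```bash
python3 - <<'E'
from h import *
Rs,ps,o=here();print(ps,o["ft_force"],o["grip_width"],o["time"])
c=cam("wrist"); a=imaging.camera("wrist"); np.savez("w7.npz",K=c[0],T=c[1]); cv2.imwrite("pics/w7.png",a)
for y in(-8,-9):
  for mid in([.551,.084],):
    for b in [(-49,14,0),(-49,-14,0),(49,10,0),(49,-10,0),(-34,38,0),(30,38,0),(30,-38,0),(-34,-38,0)]: print(proj("",R.from_euler('Z',y,degrees=True).apply(np.array(b)/1e3)+[*mid,.04],c).round(),end='')
    print()
E
```

```text
[0.49890026 0.03675742 0.15317604] [-0.26234577  0.34590538 -1.96582856] 0.033331788718486306 10.3333
[202. 153.][236. 152.][176.  17.][208.  17.][169. 138.][141.  52.][257.  49.][263. 136.]
[201. 153.][235. 153.][177.  17.][210.  17.][168. 137.][142.  51.][258.  50.][262. 137.]
```

```bash
python3 - <<'E'
import cv2
a=cv2.imread("pics/w7.png"); cv2.imwrite("pics/v8.png",cv2.resize(a[0:240,120:440],(800,600),interpolation=cv2.INTER_CUBIC))
E
```

```text
(no output)
```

View pics/v8.png

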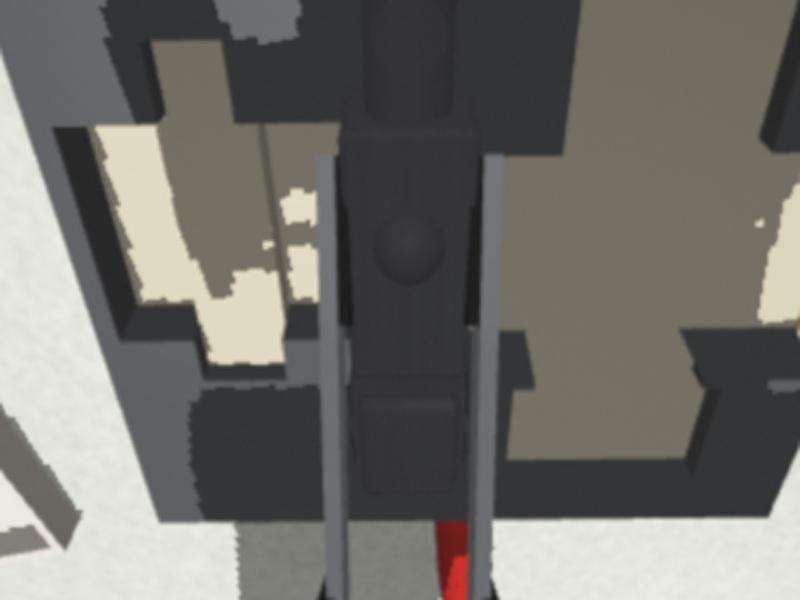

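The wrist view agrees with the loco cut-out estimate: rear corners at (203,380)/(288,380) and pit corners at (120,340)/(55,128), against a predicted (202,382)/(287,382) and (120,342)/(55,128). So the pose (0.551, 0.084, -9°) holds. Tongs cut-out next, then plan the placement.

```bash
python3 - <<'E'
from h import *
from scipy.optimize import least_squares
d=np.load("w7.npz");c=(d["K"],d["T"])
L=[((535,387),(-36,28,0)),((702,387),(-36,-28,0)),((563,155),(36,28,0)),((770,151),(36,-28,0)),((690,458),(-79,-35,-12))]
def f(v): return np.ravel([proj("",R.from_euler('Z',v[2]).apply(np.array(b)/1e3)+[v[0],v[1],.04],c)-[120+p[0]/2.5,p[1]/2.5] for p,b in L])
s=least_squares(f,[.519,-.037,-.15],loss='soft_l1');print(s.x,np.degrees(s.x[2]),f(s.x).reshape(-1,2).round(1).tolist())
Rt=tongsR(-9,30); m=np.array([.551,.084,.0495])
r=plan(toolR(Rt,-1),tcp_for_jaw(m+[0,0,.06],Rt),.65,n=4)
r=plan(toolR(Rt,-1),tcp_for_jaw(m+[0,0,.014],Rt),.65,n=3,start=r)
print(r[1])
E
```

```text
[ 0.51829801 -0.03705632 -0.13703144] -7.851322956048714 [[0.3, -1.3], [0.8, -2.5], [-0.7, 1.0], [0.5, 0.7], [-1.6, -0.2]]
ROWS: -0 -0.0004 0.0006 8.7 -5.6 -13.5 0.65;-0 -0.0004 0.0006 8.7 -5.6 -13.4 0.65;-0 -0.0004 0.0006 8.7 -5.6 -13.5 0.65;-0 -0.0004 0.0006 8.7 -5.6 -13.5 0.65
ROWS: 0 0 0 13.3 7.7 0 0.65;0 0 0 13.3 7.6 0 0.65;0 0 0 13.2 7.7 0 0.65
[0.47062182 0.09673065 0.08854552]
```

Call:
{"api": "play_rows", "payload": {
  "rows": "0 -0.0004 0.0006 8.7 -5.6 -13.5 0.65;0 -0.0004 0.0006 8.7 -5.6 -13.4 0.65;0 -0.0004 0.0006 8.7 -5.6 -13.5 0.65;0 -0.0004 0.0006 8.7 -5.6 -13.5 0.65;0 0 0 13.3 7.7 0 0.65;0 0 0 13.3 7.6 0 0.65;0 0 0 13.2 7.7 0 0.65;0 0 0 0 0 0 0.65"
}}

```text
time: 11.05
position: [0.4685, 0.0986, 0.0872]
tool_rot: [-0.398, -0.584, 0.638, -0.305]
ft_force: [-0.1, 0.9, -1.9]
grip_width: 0.0333
```

Call:
{"api": "play_rows", "payload": {
  "rows": "0 0 0 0 0 0 0.65;0 0 0 0 0 0 0.65"
}}

```text
time: 11.22
position: [0.4712, 0.0975, 0.0899]
tool_rot: [-0.4, -0.583, 0.638, -0.306]
ft_force: [0.0, -0.0, -1.8]
grip_width: 0.0335
```

```bash
python3 - <<'E'
from h import *
Rt=tongsR(-9,30); m=np.array([.551,.084,.0495])
Rs,ps,o=here();print((ps-tcp_for_jaw(m+[0,0,.014],Rt)).round(4),(Rs.inv()*toolR(Rt,-1)).as_rotvec().round(4),o["ft_force"],o["grip_width"],o["time"])
c=cam("wrist"); a=imaging.camera("wrist"); np.savez("w8.npz",K=c[0],T=c[1]); cv2.imwrite("pics/w8.png",a)
plan(toolR(Rt,-1),tcp_for_jaw(m,Rt),.65,n=4)
E
```

```text
[0.0005 0.0008 0.0013] [ 0.0018  0.0017 -0.0026] [ 0.00545192 -0.03521449 -1.7710509 ] 0.033460426991725176 11.2167
ROWS: 0.0004 0.0004 -0.0009 3.5 1.7 0.2 0.65;0.0004 0.0004 -0.0009 3.5 1.8 0.1 0.65;0.0004 0.0004 -0.0009 3.4 1.7 0.2 0.65;0.0004 0.0004 -0.0009 3.5 1.8 0.1 0.65
```

Call:
{"api": "play_rows", "payload": {
  "rows": "0.0004 0.0004 -0.0009 3.5 1.7 0.2 0.65;0.0004 0.0004 -0.0009 3.5 1.8 0.1 0.65;0.0004 0.0004 -0.0009 3.4 1.7 0.2 0.65;0 0 0 0 0 0 0.65;0 0 0 0 0 0 0.65"
}}

```text
time: 11.68
position: [0.4705, 0.0961, 0.0776]
tool_rot: [-0.4, -0.583, 0.639, -0.304]
ft_force: [-0.5, -0.5, -1.6]
grip_width: 0.0338
```

Call:
{"api": "play_rows", "payload": {
  "rows": "0 0 0 2.2 1.3 0 0.65;0 0 0 1.3 0.7 0 0.65;0 0 0 0 0 0 0.65;0 0 0 0 0 0 0.65"
}}

```text
time: 12.02
position: [0.4705, 0.0962, 0.0743]
tool_rot: [-0.4, -0.583, 0.638, -0.304]
ft_force: [-1.6, 0.6, 2.8]
grip_width: 0.0334
```

```bash
python3 - <<'E'
from h import *
Rt=tongsR(-9,30); m=np.array([.551,.084,.0495])
Rs,ps,o=here();print((ps-tcp_for_jaw(m,Rt)).round(4),(Rs.inv()*toolR(Rt,-1)).as_rotvec().round(4),o["ft_force"],o["moment"],o["grip_width"],o["time"])
E
```

```text
[-0.0002 -0.0006 -0.0002] [-0.0006  0.      0.0007] [-1.55852892  0.62480172  2.78054167] [-0.00658842 -0.02529656  0.01647015] 0.03341177561247456 12.0167
```

The floor contact (+4.6 N) came exactly at the predicted home height, so I release.

Call:
{"api": "play_rows", "payload": {
  "rows": "0 0 0 0 0 0 0.63;0 0 0 0 0 0 0.61;0 0 0 0 0 0 0.59;0 0 0 0 0 0 0.57;0 0 0 0 0 0 0.54;0 0 0 0 0 0 0.51;0 0 0 0 0 0 0.483;0 0 0 0 0 0 0.483"
}}

```text
time: 12.68
position: [0.4708, 0.0961, 0.0735]
tool_rot: [-0.401, -0.583, 0.638, -0.304]
ft_force: [-0.3, -0.5, -1.4]
grip_width: 0.044
```

Call:
{"api": "play_rows", "payload": {
  "rows": "0 0 0 0 0 0 0.483;0 0 0 0 0 0 0.483;0 0 0 0 0 0 0.483;0 0 0 0 0 0 0.483;0 0 0 0 0 0 0.483"
}}

```text
time: 13.1
position: [0.4707, 0.0962, 0.0738]
tool_rot: [-0.401, -0.583, 0.638, -0.304]
ft_force: [-0.5, -0.4, -0.8]
grip_width: 0.0453
```

```bash
python3 - <<'E'
from h import *
Rt=tongsR(-9,30); m=np.array([.551,.084,.0495])
Rs,ps,o=here();print((ps-tcp_for_jaw(m,Rt)).round(4),o["ft_force"],o["grip_width"],o["time"])
r=plan(toolR(Rt,-1),tcp_for_jaw(m+[0,0,.09],Rt),.483,n=5)
E
```

```text
[ 0.0001 -0.0006 -0.0008] [-0.48681159 -0.37345429 -0.80004377] 0.04526056672705659 13.1
ROWS: -0.0001 -0 -0 -15.7 -9.1 -0.1 0.483;-0.0001 -0 -0 -15.7 -9.1 -0.1 0.483;-0.0001 -0 -0 -15.7 -9.1 -0.1 0.483;-0.0001 -0 -0 -15.7 -9.1 -0.1 0.483;-0.0001 -0 -0 -15.7 -9.1 -0.1 0.483
```

Call:
{"api": "play_rows", "payload": {
  "rows": "0 0 0 -4 -2.3 0 0.483;0 0 0 -8 -4.6 0 0.483;0 0 0 -15.7 -9.1 0 0.483;0 0 0 -15.7 -9.1 0 0.483;0 0 0 -15.7 -9.1 0 0.5;0 0 0 -15.7 -9.1 0 0.54;0 0 0 -4 -2.3 0 0.54;0 0 0 0 0 0 0.54"
}}

```text
time: 13.77
position: [0.4716, 0.0962, 0.1665]
tool_rot: [-0.402, -0.582, 0.638, -0.306]
ft_force: [0.2, 0.3, -0.4]
grip_width: 0.0404
```

```bash
python3 - <<'E'
from h import *
Rs,ps,o=here();print(ps,o["ft_force"],o["grip_width"],o["time"])
c=cam("wrist"); a=imaging.camera("wrist"); np.savez("w9.npz",K=c[0],T=c[1]); cv2.imwrite("pics/w9.png",a)
s=imaging.camera("scene"); cv2.imwrite("pics/scene2.png",s); cs=cam("scene")
Rf=R.from_euler('Z',-9,degrees=True)
g=cv2.cvtColor(a,cv2.COLOR_BGR2GRAY); gs=cv2.cvtColor(s,cv2.COLOR_BGR2GRAY)
W=lambda x,y,z:Rf.apply(np.array([x,y,z])/1e3)+[.551,.084,.048]
for nm,im,cc in(("w",g,c),("s",gs,cs)):
  for z in(8,):
    for x in(-20,-8,8,20):
        print(nm,x,[int(im[int(v),int(u)]) if 0<=v<420 and 0<=u<560 else -1 for u,v in (proj("",W(x,y,z),cc) for y in range(-30,31,2))])
  print(nm,"long",[int(im[int(v),int(u)]) if 0<=v<420 and 0<=u<560 else -1 for u,v in (proj("",W(x,0,-8),cc) for x in range(-60,61,3))])
Rt=tongsR(-8.5,0); m=np.array([.5185,-.037])
r=plan(toolR(tongsR(-9,30),-1),[.50,-.01,.20],.54,n=6)
r=plan(toolR(Rt,-1),np.array([*m,.10])-[0,0,.019],.54,n=9,start=r)
print(r[1])
E
```

```text
[0.4716229  0.09619228 0.16648935] [ 0.1810221   0.26425827 -0.44510321] 0.04041106265387702 13.7667
w -20 [114, 104, 31, 28, 24, 52, 52, 53, 53, 87, 51, 52, 52, 52, 54, 52, 52, 53, 51, 51, 64, 106, 55, 54, 55, 47, 27, 31, 95, 115, 114]
w -8 [111, 111, 111, 111, 111, 111, 111, 111, 111, 104, 52, 53, 52, 52, 53, 51, 52, 52, 52, 52, 74, 111, 111, 111, 111, 111, 111, 111, 111, 111, 111]
w 8 [110, 109, 110, 110, 110, 110, 111, 110, 109, 103, 52, 53, 52, 51, 54, 54, 52, 53, 51, 51, 80, 110, 110, 110, 111, 110, 110, 110, 110, 110, 110]
w 20 [109, 109, 109, 109, 109, 109, 108, 108, 108, 107, 53, 53, 53, 53, 54, 53, 53, 53, 52, 52, 84, 109, 109, 109, 109, 108, 109, 109, 109, 108, 109]
w long [52, 61, 92, 80, 52, 51, 51, 51, 52, 57, 51, 52, 51, 51, 52, 52, 51, 51, 44, 50, 56, 55, 51, 51, 50, 51, 53, -1, -1, -1, -1, -1, -1, -1, -1, -1, -1, -1, -1, -1, -1]
s -20 [63, 70, 68, 68, 37, 27, 27, 25, 25, 29, 33, 33, 32, 32, 34, 33, 33, 33, 33, 37, 67, 67, 71, 71, 45, 40, 40, 58, 58, 60, 63]
s -8 [70, 71, 69, 56, 37, 29, 27, 27, 27, 30, 33, 34, 35, 33, 34, 33, 34, 33, 33, 43, 57, 84, 84, 75, 53, 35, 2
[... 348 characters left out ...]
, 34, 34, 34, 35, 33, 34, 35, 33, 34, 31, 30, 33, 31, 32, 32, 30, 32, 33, 34, 65, 67, 38, 32, 32, 33]
ROWS: -0.0001 0 -0 -8.9 3.7 16.7 0.54;-0.0001 0 -0 -8.9 3.7 16.7 0.54;-0.0001 0 -0 -9 3.7 16.7 0.54;-0.0001 0 -0 -8.9 3.7 16.7 0.54;-0.0001 0 -0 -8.9 3.7 16.7 0.54;-0.0001 0 -0 -8.9 3.7 16.8 0.54
ROWS: -0.0009 -0.0003 0.0582 10.2 8.8 2.6 0.54;-0.0009 -0.0003 0.0582 10.7 8.1 2.7 0.54;-0.0009 -0.0003 0.0582 11.1 7.6 2.6 0.54;-0.0009 -0.0003 0.0582 11.6 6.8 2.7 0.54;-0.0009 -0.0003 0.0582 12 6.2 2.6 0.54;-0.0009 -0.0003 0.0582 12.3 5.5 2.7 0.54;-0.0009 -0.0003 0.0582 12.6 4.7 2.7 0.54;-0.0009 -0.0003 0.0582 12.8 4 2.6 0.54
ROWS: -0.0009 -0.0003 0.0582 13.1 3.3 2.7 0.54
[ 0.5185 -0.037   0.081 ]
```

The casting profile at tank height spans exactly y −11…+11 mm in all four cross-sections of the wrist image, so it is home and upright. On to the tongs.

Call:
{"api": "play_rows", "payload": {
  "rows": "0 0 0 -8.9 3.7 16.7 0.54;0 0 0 -8.9 3.7 16.7 0.54;0 0 0 -9 3.7 16.7 0.54;0 0 0 -8.9 3.7 16.7 0.54;0 0 0 -8.9 3.7 16.7 0.54;0 0 0 -8.9 3.7 16.8 0.54"
}}

```text
time: 14.37
position: [0.4996, -0.0107, 0.199]
tool_rot: [-0.4, -0.583, 0.639, -0.303]
ft_force: [0.5, -0.8, -0.7]
grip_width: 0.0405
```

Call:
{"api": "play_rows", "payload": {
  "rows": "-0.0009 -0.0003 0.0582 10.2 8.8 2.6 0.54;-0.0009 -0.0003 0.0582 10.7 8.1 2.7 0.54;-0.0009 -0.0003 0.0582 11.1 7.6 2.6 0.54;-0.0009 -0.0003 0.0582 11.6 6.8 2.7 0.54;-0.0009 -0.0003 0.0582 12 6.2 2.6 0.54;-0.0009 -0.0003 0.0582 12.3 5.5 2.7 0.54;-0.0009 -0.0003 0.0582 12.6 4.7 2.7 0.54;-0.0009 -0.0003 0.0582 12.8 4 2.6 0.54"
}}

```text
time: 15.03
position: [0.5158, -0.034, 0.0928]
tool_rot: [-0.522, -0.476, 0.549, -0.445]
ft_force: [0.5, 0.2, -1.4]
grip_width: 0.0406
```

Call:
{"api": "play_rows", "payload": {
  "rows": "-0.0009 -0.0003 0.0582 13.1 3.3 2.7 0.54;0 0 0 0 0 0 0.54;0 0 0 0 0 0 0.54;0 0 0 0 0 0 0.54"
}}

```text
time: 15.37
position: [0.5193, -0.0372, 0.0809]
tool_rot: [-0.536, -0.461, 0.536, -0.461]
ft_force: [0.7, 0.3, 0.2]
grip_width: 0.0399
```

```bash
python3 - <<'E'
from h import *
Rs,ps,o=here()
Rt=tongsR(-8.5,0); m=np.array([.5185,-.037])
print((ps-[*m,.081]).round(4),(Rs.inv()*toolR(Rt,-1)).as_rotvec().round(4),o["ft_force"],o["grip_width"],o["time"])
c=cam("wrist"); a=imaging.camera("wrist"); np.savez("w10.npz",K=c[0],T=c[1]); cv2.imwrite("pics/w10.png",a)
# held tongs check: tip edges + pocket end profile
g=cv2.cvtColor(a,cv2.COLOR_BGR2GRAY)
G=np.array([*m,.1])
I=lambda p:(lambda u,v:int(g[int(round(v)),int(round(u))]) if 0<=v<419 and 0<=u<559 else -1)(*proj("",p,c))
for x in(80,90,94): print("tongs x",x,[I(G+Rt.apply([x/1e3,y/1e3,.008])) for y in range(-24,25,1)])
print("along blade",[I(G+Rt.apply([x/1e3,.0175,.008])) for x in range(84,110,1)],[I(G+Rt.apply([x/1e3,-.0175,.008])) for x in range(84,110,1)])
for x in(50,65,80): print("pocket y",x,[I(np.array([*m,.04])+Rt.apply([x/1e3,y/1e3,0])) for y in range(-44,45,2)])
print("pocket x",[I(np.array([*m,.04])+Rt.apply([x/1e3,0,0])) for x in range(60,125,2)])
r=plan(toolR(Rt,-1),np.array([*m,.055])-[0,0,.019],.54,n=3)
r=plan(toolR(Rt,-1),np.array([*m,.0375])-[0,0,.019],.54,n=3,start=r)
E
```

```text
[ 0.0008 -0.0002 -0.0001] [-0.0009  0.0007  0.0008] [0.65510382 0.31627332 0.21480882] 0.03991163446982548 15.3667
tongs x 80 [109, 109, 109, 111, 111, 124, 198, 203, 200, 48, 45, 39, 178, 226, 226, 227, 227, 228, 228, 227, 228, 228, 228, 228, 229, 229, 228, 183, 125, 124, 127, 227, 229, 229, 229, 229, 197, 23, 46, 67, 212, 212, 209, 118, 118, 118, 117, 116, 116]
tongs x 90 [107, 108, 109, 109, 109, 123, 200, 200, 169, 44, 47, 26, 52, 77, 85, 84, 84, 85, 85, 75, 74, 84, 86, 85, 85, 85, 85, 76, 56, 55, 56, 69, 71, 71, 71, 70, 41, 29, 47, 81, 203, 207, 205, 115, 115, 114, 114, 114, 113]
tongs x 94 [105, 107, 108, 108, 108, 141, 198, 199, 197, 46, 45, 29, 87, 112, 111, 111, 113, 113, 113, 113, 113, 112, 113, 112, 112, 112, 113, 113, 112, 112, 112, 113, 111, 110, 111, 111, 77, 27, 45, 62, 204, 205, 195, 119, 110, 111, 111, 111, 111]
along blade [209, 210, 210, 209, 209, 207, 207, 207, 206, 206, 205, 205, 204, 166, 110, 109, 110, 109, 108, 108, 108, 107, 106, 106, 106, 106] [202, 202, 202, 202, 201, 200, 200, 199, 199, 199, 200, 199, 198, 154, 108, 108, 108, 107, 107, 107, 106, 106, 106, 
[... 375 characters left out ...]
123, 123, 123, 180, 229, 230, 228, 76, 105, 105, 101, 120, 119, 118, 117, 118, 117, 117, 116]
pocket y 80 [106, 106, 107, 109, 109, 110, 110, 110, 155, 202, 176, 47, 34, 164, 227, 227, 228, 228, 228, 228, 229, 229, 229, 229, 137, 124, 129, 206, 229, 229, 229, 158, 37, 50, 208, 213, 121, 118, 118, 117, 117, 117, 116, 115, 115]
pocket x [123, 123, 123, 123, 123, 124, 124, 124, 203, 229, 229, 229, 228, 228, 228, 228, 228, 228, 227, 228, 85, 113, 113, 112, 112, 111, 111, 112, 111, 110, 109, 109, 108]
ROWS: -0.0002 0.0003 -0.0002 15.1 -0.5 -0.1 0.54;-0.0002 0.0003 -0.0002 15.1 -0.4 -0 0.54;-0.0002 0.0003 -0.0002 15.1 -0.5 -0.1 0.54
ROWS: 0 0 0 5.8 0 -0 0.54;0 0 0 5.9 0 -0 0.54;0 0 0 5.8 0 -0 0.54
```

Call:
{"api": "play_rows", "payload": {
  "rows": "0 0 0 15.1 -0.5 -0.1 0.54;0 0 0 15.1 -0.4 0 0.54;0 0 0 10 -0.5 -0.1 0.54;0 0 0 0 0 0 0.54;0 0 0 0 0 0 0.54"
}}

```text
time: 15.83
position: [0.5176, -0.0367, 0.0407]
tool_rot: [-0.535, -0.461, 0.536, -0.461]
ft_force: [0.5, 0.2, -0.4]
grip_width: 0.04
```

Call:
{"api": "play_rows", "payload": {
  "rows": "0 0 0 5 0 0 0.54;0 0 0 5.9 0 0 0.54;0 0 0 4 0 0 0.54;0 0 0 0 0 0 0.54;0 0 0 0 0 0 0.54"
}}

```text
time: 16.25
position: [0.5172, -0.0367, 0.0258]
tool_rot: [-0.536, -0.461, 0.536, -0.461]
ft_force: [0.4, 0.2, -0.2]
grip_width: 0.0401
```

```bash
python3 - <<'E'
from h import *
Rs,ps,o=here();Rt=tongsR(-8.5,0)
print((ps-[.5185,-.037,.018]).round(4),(Rs.inv()*toolR(Rt,-1)).as_rotvec().round(4),o["ft_force"],o["moment"],o["grip_width"],o["time"])
E
```

```text
[-0.0013  0.0003  0.0078] [-0.0008  0.0007  0.0004] [ 0.39017949  0.17695181 -0.2016412 ] [ 0.00610281 -0.06506721 -0.04628027] 0.040149575266663406 16.25
```

Underside is 4 mm below the foam top with no contact force, so it has entered the cut-out.

Call:
{"api": "play_rows", "payload": {
  "rows": "0 0 0 3 1 0 0.54;0 0 0 3 0 0 0.54;0 0 0 0 0 0 0.54;0 0 0 0 0 0 0.54"
}}

```text
time: 16.58
position: [0.5183, -0.0369, 0.0198]
tool_rot: [-0.536, -0.461, 0.536, -0.461]
ft_force: [0.1, 0.4, -0.7]
grip_width: 0.0403
```

Call:
{"api": "play_rows", "payload": {
  "rows": "0 0 0 1 0 0 0.54;0 0 0 0.8 0 0 0.54;0 0 0 0 0 0 0.54;0 0 0 0 0 0 0.54"
}}

```text
time: 16.92
position: [0.5184, -0.0369, 0.0182]
tool_rot: [-0.536, -0.461, 0.536, -0.462]
ft_force: [0.3, -0.2, -0.7]
grip_width: 0.0403
```

Call:
{"api": "play_rows", "payload": {
  "rows": "0 0 0 0.8 0 0 0.54;0 0 0 0 0 0 0.54;0 0 0 0 0 0 0.54"
}}

```text
time: 17.17
position: [0.5184, -0.0369, 0.0173]
tool_rot: [-0.536, -0.461, 0.536, -0.462]
ft_force: [-0.3, -0.6, -0.6]
grip_width: 0.0401
```

Call:
{"api": "play_rows", "payload": {
  "rows": "0 0 0 0.8 0 0 0.54;0 0 0 0 0 0 0.54;0 0 0 0 0 0 0.54"
}}

```text
time: 17.42
position: [0.5184, -0.0369, 0.0165]
tool_rot: [-0.536, -0.461, 0.536, -0.462]
ft_force: [-1.4, -0.1, -0.5]
grip_width: 0.04
```

Call:
{"api": "play_rows", "payload": {
  "rows": "0 0 0 0.8 0 0 0.54;0 0 0 0 0 0 0.54;0 0 0 0 0 0 0.54"
}}

```text
time: 17.67
position: [0.5184, -0.0369, 0.0157]
tool_rot: [-0.536, -0.461, 0.536, -0.462]
ft_force: [-0.0, -0.3, -0.8]
grip_width: 0.0399
```

Call:
{"api": "play_rows", "payload": {
  "rows": "0 0 0 0.8 0 0 0.54;0 0 0 0 0 0 0.54;0 0 0 0 0 0 0.54"
}}

```text
time: 17.92
position: [0.5183, -0.0369, 0.0149]
tool_rot: [-0.536, -0.461, 0.536, -0.462]
ft_force: [0.2, 0.2, -1.1]
grip_width: 0.0401
```

Call:
{"api": "play_rows", "payload": {
  "rows": "0 0 0 0.8 0 0 0.54;0 0 0 0 0 0 0.54;0 0 0 0 0 0 0.54"
}}

```text
time: 18.17
position: [0.5184, -0.0369, 0.0141]
tool_rot: [-0.536, -0.461, 0.536, -0.462]
ft_force: [0.4, 0.0, -0.8]
grip_width: 0.0405
```

```bash
python3 - <<'E'
from h import *
Rs,ps,o=here(); c=cam("wrist"); a=imaging.camera("wrist"); cv2.imwrite("pics/w11.png",a)
M=Rs.as_matrix(); Rt=R.from_matrix(np.c_[M[:,1],-M[:,2],-M[:,0]]); g0=ps-Rs.apply([.019,0,0])
print(o["grip_width"],proj("",g0+Rt.apply([.09,.018,.008]),c),proj("",g0+Rt.apply([.09,-.018,.008]),c),proj("",g0+Rt.apply([.09,.018,.012]),c))
d=np.load("w10.npz")
for n,f,cc in(("w11","pics/w11.png",None),):
    g=cv2.cvtColor(cv2.imread(f),cv2.COLOR_BGR2GRAY)
    for x in(.06,.075,.09):
        v=int(round(proj("",g0+Rt.apply([x,0,.008]),c)[1])); print(x,v,g[v,215:270].tolist(),g[v,300:350].tolist())
E
```

```text
0.040457733778389016 [239.10928982  78.86466895] [327.88944249  78.84596123] [237.70716764  77.18782478]
0.06 154 [119, 118, 119, 116, 83, 47, 41, 40, 48, 89, 115, 122, 137, 207, 229, 231, 231, 231, 230, 228, 217, 201, 160, 128, 123, 116, 109, 108, 108, 107, 107, 106, 92, 77, 74, 79, 109, 122, 124, 124, 124, 124, 124, 124, 124, 124, 124, 124, 124, 124, 124, 124, 124, 124, 124] [124, 124, 124, 124, 124, 124, 124, 124, 123, 124, 124, 124, 124, 125, 122, 102, 80, 74, 75, 91, 104, 107, 107, 107, 113, 150, 153, 134, 124, 123, 123, 123, 123, 123, 123, 123, 123, 123, 123, 123, 124, 121, 95, 59, 43, 41, 41, 47, 58, 62]
0.075 118 [118, 115, 82, 48, 40, 40, 48, 88, 116, 125, 144, 211, 229, 231, 230, 230, 230, 231, 231, 231, 231, 231, 231, 230, 223, 216, 216, 216, 216, 216, 212, 155, 76, 45, 47, 48, 41, 29, 38, 85, 116, 125, 126, 126, 139, 207, 229, 231, 231, 231, 231, 231, 231, 231, 231] [230, 230, 230, 229, 229, 229, 229, 229, 229, 229, 229, 225, 162, 66, 30, 38, 47, 47, 48, 61, 123, 183, 205, 206, 206, 206, 207, 213, 223, 227, 226, 226, 226, 226, 226, 226, 226, 226, 226, 226, 226, 226, 225, 221, 158, 68, 44, 45, 48, 70]
0.09 79 [75, 45, 40, 40, 47, 84, 116, 143, 208, 227, 228, 228, 228, 228, 228, 228, 228, 229, 228, 229, 229, 228, 224, 216, 211, 211, 210, 211, 211, 205, 150, 75, 45, 46, 47, 39, 30, 32, 68, 111, 126, 127, 135, 184, 220, 229, 229, 229, 229, 229, 229, 229, 229, 230, 229] [228, 228, 228, 228, 228, 228, 228, 228, 227, 227, 227, 224, 178, 98, 42, 27, 36, 44, 47, 48, 52, 94, 173, 201, 204, 203, 203, 202, 200, 177, 208, 224, 225, 225, 225, 225, 225, 225, 224, 225, 224, 224, 224, 224, 223, 201, 131, 60, 44, 41]
```

Call:
{"api": "play_rows", "payload": {
  "rows": "0 0 0 0.8 0 0 0.54;0 0 0 0 0 0 0.54;0 0 0 0 0 0 0.54"
}}

```text
time: 18.47
position: [0.5185, -0.0369, 0.0138]
tool_rot: [-0.536, -0.461, 0.536, -0.462]
ft_force: [-1.4, 0.6, 4.9]
grip_width: 0.0403
```

Call:
{"api": "play_rows", "payload": {
  "rows": "0 0 0 0.8 0 0 0.54;0 0 0 0 0 0 0.54;0 0 0 0 0 0 0.54"
}}

```text
time: 18.72
position: [0.5186, -0.0369, 0.0134]
tool_rot: [-0.536, -0.461, 0.536, -0.462]
ft_force: [-1.6, -0.1, 7.9]
grip_width: 0.0404
```

Floor contact. Relax slightly and open.

Call:
{"api": "play_rows", "payload": {
  "rows": "0 0 0 -0.8 0 0 0.52;0 0 0 0 0 0 0.49;0 0 0 0 0 0 0.46;0 0 0 0 0 0 0.43;0 0 0 0 0 0 0.4;0 0 0 0 0 0 0.3;0 0 0 0 0 0 0.15;0 0 0 0 0 0 0.15"
}}

```text
time: 19.38
position: [0.5182, -0.0369, 0.013]
tool_rot: [-0.536, -0.461, 0.536, -0.461]
ft_force: [0.0, 0.4, -0.2]
grip_width: 0.0648
```

Call:
{"api": "play_rows", "payload": {
  "rows": "0 0 0 0 0 0 0.15;0 0 0 0 0 0 0.15;0 0 0 0 0 0 0.15;0 0 0 -3 0 0 0.15;0 0 0 -8 0 0 0.15;0 0 0 -15 0 0 0.15;0 0 0 -25 0 0 0.15;0 0 0 0 0 0 0.15"
}}

```text
time: 20.05
position: [0.5209, -0.0375, 0.0681]
tool_rot: [0.537, 0.459, -0.535, 0.464]
ft_force: [1.0, -0.7, -1.2]
grip_width: 0.074
```

Call:
{"api": "play_rows", "payload": {
  "rows": "0 0 0 -25 0 0 0.15;0 0 0 -30 0 0 0.15;0 0 0 -30 0 0 0.15;0 0 0 -25 0 0 0.15;0 0 0 0 0 0 0.15;0 0 0 0 0 0 0.15"
}}

```text
time: 20.55
position: [0.5193, -0.037, 0.176]
tool_rot: [0.536, 0.46, -0.535, 0.463]
ft_force: [0.7, 0.8, -0.5]
grip_width: 0.0741
```

```bash
python3 - <<'E'
from h import *
from scipy.optimize import least_squares
Rs,ps,o=here();print(ps,o["ft_force"],o["grip_width"],o["time"])
c=cam("wrist"); a=imaging.camera("wrist"); cv2.imwrite("pics/w12.png",a); np.savez("w12.npz",K=c[0],T=c[1])
s=imaging.camera("scene"); cv2.imwrite("pics/scene3.png",s); cs=cam("scene")
g=cv2.cvtColor(a,cv2.COLOR_BGR2GRAY)
Rt=tongsR(-8.5,0); G=np.array([.5185,-.037,.037])
def I(p,im=g,cc=c):
    u,v=proj("",p,cc); return int(im[int(round(v)),int(round(u))]) if 0<=v<419 and 0<=u<559 else -1
for z in(.008,):
  for x in(40,60,80,94): print("y-30..30 x",x,[I(G+Rt.apply([x/1e3,y/1e3,z])) for y in range(-32,33)])
print("tip +",[I(G+Rt.apply([x/1e3,.0225,.008])) for x in range(80,110)]);print("tip -",[I(G+Rt.apply([x/1e3,-.0225,.008])) for x in range(80,110)])
gs=cv2.cvtColor(s,cv2.COLOR_BGR2GRAY)
for x in(-10,10): print("loco scene",[I(R.from_euler('Z',-9,degrees=True).apply([x/1e3,y/1e3,.008])+[.551,.084,.048],gs,cs) for y in range(-20,21,2)])
E
```

```text
[ 0.51926142 -0.03700936  0.17595647] [ 0.6923886   0.79373007 -0.45349736] 0.07405192685090504 20.55
y-30..30 x 40 [59, 58, 58, 58, 56, 54, 84, 117, 119, 113, 104, 96, 96, 118, 121, 121, 121, 121, 121, 121, 121, 121, 121, 121, 121, 121, 121, 122, 121, 121, 121, 122, 122, 121, 121, 121, 122, 122, 122, 122, 121, 121, 122, 121, 121, 121, 121, 121, 121, 120, 121, 119, 107, 88, 99, 105, 109, 115, 118, 101, 57, 58, 58, 58, 58]
y-30..30 x 60 [58, 58, 59, 58, 55, 66, 99, 120, 117, 109, 106, 100, 90, 101, 121, 123, 122, 122, 122, 123, 123, 123, 123, 122, 123, 123, 123, 122, 123, 122, 122, 123, 123, 123, 123, 123, 123, 123, 123, 123, 128, 135, 136, 136, 138, 163, 210, 228, 230, 229, 217, 170, 122, 171, 207, 214, 220, 204, 124, 82, 90, 117, 119, 120, 119]
y-30..30 x 80 [114, 114, 114, 114, 113, 106, 160, 220, 179, 203, 203, 171, 75, 45, 84, 169, 223, 220, 179, 132, 125, 124, 125, 128, 131, 125, 124, 124, 125, 125, 129, 158, 198, 216, 228, 229, 229, 229, 229, 229, 230, 229, 229, 229, 229, 229, 229, 229, 228, 128, 84, 45, 66, 144, 207, 214, 219, 225, 207, 82, 105, 118, 120, 119, 120]
y-30..30 x 94 [112, 113, 113, 113, 103, 98, 165, 213, 194, 185, 202, 139, 65, 64, 139, 210, 226, 227, 228, 228, 228, 228, 228, 228, 228, 228, 228, 229, 228, 229, 228, 228, 229, 228, 228, 229, 229, 229, 229, 229, 229, 229, 229, 229, 229, 229, 229, 227, 209, 142, 105, 53, 58, 119, 183, 209, 222, 223, 196, 101, 90, 116, 118, 119, 119]
tip + [214, 214, 213, 214, 214, 213, 213, 213, 213, 211, 210, 210, 210, 209, 209, 218, 225, 228, 227, 208, 92, 107, 115, 115, 116, 116, 115, 114, 115, 114]
tip - [203, 203, 203, 204, 204, 204, 206, 207, 206, 206, 205, 203, 202, 202, 202, 216, 224, 226, 226, 222, 88, 100, 112, 112, 112, 113, 113, 113, 114, 113]
loco scene [30, 27, 28, 28, 45, 58, 70, 71, 71, 71, 70, 70, 70, 71, 91, 121, 158, 148, 115, 63, 38]
loco scene [29, 27, 28, 35, 35, 65, 72, 72, 70, 70, 69, 70, 70, 74, 74, 127, 162, 162, 101, 101, 36]
```

```bash
python3 -c "
from h import *
print(robot.hand_in())"
```

```text
the job is handed in; nothing more can be done
None
```

The job is handed in at about 20.6 s, with the casting in its cut-out and the tongs in theirs. The hand-in reports no verdict, so what follows is from my own checks.

**What I did:** I took the smaller tongs off the sloping rest and squeezed them onto the casting at its side tanks. I set it down in the foam, nose in the narrow end, and released it. I then laid the tongs flat in their own cut-out, let go and backed the gripper off upwards.

**Last checks:**
- **Casting:** It touched the cut-out floor within about 0.2 mm of the height I predicted. After release the wrist image shows its tanks from y −11 to +11 mm at four places along it, so it is centred and upright. A scene profile after the tongs were placed was too coarse to add much, but shows the casting still in place.
- **Tongs:** In the wrist image the blades are about ±24 mm either side of the cut-out's centre line, with the walls at about ±27 mm. The tips are at about x +95.5 mm, against +96 when home.
- **Arm:** It ended about 15 cm clear of the tongs with the wrist force near zero.

**What disagreed:**
- The tongs met the floor with the fingers about 4 mm lower than I had predicted. This fits them sitting that much higher in the fingers; a rough reading from the wrist picture gave about 2.6 mm.
- The fingers closed to 33 mm on the casting, where the given blade travel of 0.008 m implies 36 mm. I put that down to the rubber pads giving.
- I had used all 12 picture views before placing, so the final checks are pixel-intensity profiles rather than viewed pictures.

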